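# Open a specimen magazine rail and load the carriers

## Robot

A 6-joint arm with a two-finger parallel gripper is mounted at the origin on the work surface. World frame = base frame: x ahead of the robot, y to its left, z up, the work surface at z = 0. Lengths are in m, angles in rad, forces in N, time in s.
With the tool pointing down it reaches from about 0.35 to 0.975 m from the base axis. Payload 17.4 kg.
Tool frame: the origin (TCP) lies midway between the tips of the shut fingers; the grasp point (between the pads) lies 19 mm behind it (robot.tcp_to_grasp is the z of the grasp point in the tool frame, in m); z points along the fingers, y is the direction in which the jaws open and shut (so a half turn about z gives the same grasp; the last joint's range is limited). The gripper opens to 85 mm and grips with 20 to 120 N. Pads are 22 mm wide; open, the fingers measure 114 mm over their backs; the gripper's body (76 mm by 85 mm) begins 54 mm behind the grasp point. The pads swing forward as they close: fully open they stand 13 mm farther back than shut.
Start: joints at [1.085, 0.116, 1.442, -0, 1.584, -0.038], TCP at [0.292, 0.608, 0.21] pointing down, gripper open.
Joint ranges: [-2.83, 2.83], [-0.83, 2.19], [0.07, 2.5], [-1.14, 4.28], [0.01, 3], [-2.97, 2.97]. Speed limits (rad/s): [1.89, 1.89, 2.22, 3.14, 3.14, 3.14].

## Interface

Orientations are given as [roll, pitch, yaw] about the fixed x, y, z axes, in that order (R = Rz(yaw) Ry(pitch) Rx(roll)).
In Python, from workcell import sensors, snapshot, robot gives the robot as it stands. The module is installed in compiled form; this text tells all that it offers.
- The arm moves only by the tool play_rows, never from a script. Its argument "motion" is one flat list of numbers, 7 for each row, row after row: the shift along the tool's x, y, z in m, then the turn, a rotation vector about the tool's x, y, z in rad, then the closure, from 0 (fully open) to 1 (shut). In form: [x, y, z, wx, wy, wz, grip, x, y, z, wx, wy, wz, grip, ...]. A call has 1 to 5 rows; each row is the pose to reach, as a shift and turn from the pose measured when the call began, along the tool's axes at that moment; what a row does not reach only later rows make up. A row lasts 1/12 s, in which the tool goes at most 41.7 mm and 7.16 degrees, less where a joint would pass 70% of its speed; a pose out of reach is approached as far as the arm can. A call with a gripper value outside its range is refused whole. The fingers move at their own pace and stop on an object; the grip force is fixed at half the most. Time passes only in rows, so rows that repeat a pose let the fingers close. It gives the time, the measured TCP pose, the force and the opening at its end, in the units of the state.
- sensors.sense(): the state, without advancing time (a new reading comes with each control period).
- snapshot(name): name is "side" or "top" or "wrist"; returns a dict with "color" (384x512x3 uint8, blue, green, red), "vfov" (degrees; the focal length in pixels is half the picture's height over the tangent of half this angle, whatever the lens; pixels are square), "cx", "cy" (the principal point, pixels), "R" (3x3) and "t" (3): a world point X has camera coordinates R X + t; the wrist camera has in their place "tool_from_camera" (4x4, takes a point from camera to tool coordinates, whose origin is the TCP and whose axes are the flange's). Camera axes: x right, y down, z forward; pixel columns grow to the right and rows downward; lengths in m; the calibration is good to about 2 mm. A picture is of the moment at which its call begins: read the wrist's pose just before it. There is no depth.
- robot.finish_job(): hands the job in, once; it reports no verdict.
The state is a dict: "clock": time; "joint_pos": joint angles; "joint_vel": joint speeds; "tau": joint torques, N m; "ee_pos": TCP position; "tool_rot": TCP orientation; "ft_force": force on the tool from outside, world axes, zero at the start; "wrist_torque": the same for the moment, N m; "width": finger opening in m.
Only numpy, scipy, OpenCV 4.12 (cv2) and the standard library are available. Lean on these libraries where they do the work, as an engineer would, in place of code of your own. Each camera call takes 0.05 s, during which the arm holds its last target. There are 200 camera calls.

## Task

Pry the black snap cover off the magazine rail: push the flat blade tool into the notch at the rail's high end and lever until the cover springs loose; do not pull at or press on the cover with the fingers before that. Lay the cover and the blade tool on the rubber mat, and slide every specimen carrier down into the rail's tube, upright and nose first towards the low end, clear of the loading bay. Leave the disc, the mouse and the jar where they are.

Things in the scene. Friction and masses are not known exactly. Their poses are not given: they have to be found in the camera images.
- rail: Fixed aluminium rail. Level frame, origin on the desk, +x along the rail to its low end, symmetric about y=0. All slopes down to +x at 0.30 rad: 50 mm end block with notch; 80 mm open loading bay (side walls 10 mm high, 34 mm apart, 44 over the outside); 250 mm tube (34 wide, 32 high inside, 36 over all, 18 mm slot along its roof) to an end stop. Smooth: a carrier let go in the bay slides down.
- rail_notch (a point): Centre of the mouth of the pry notch, on the end face of the block at the rail's high end. The notch is 24 mm wide, 7 mm high, 28 mm deep, runs straight down along the slope and is roofed by the underside of the snapped cover; the outer edge of its floor is a fulcrum for the blade.
- rail_bay (a point): Point on the floor of the loading bay, in the middle of its length and width.
- rail_slope (a point): Point on the channel floor at the mouth of the tube, with a sloping frame: x runs down along the channel floor (0.30 rad below level), y across, z square to the floor. The tube reaches from x=0 to the end stop at x=250 mm; the bay from x=-80 to 0.
- cover_mid (a point): Centre of the plate of the black snap cover, 128 x 52 x 9 mm, 80 g, that closes the end block and the bay. Frame: x along the plate (towards the rail's low end), y across, z square to its top. Below the plate hang two ribs (62 mm long, 6 mm deep) and a snap bead (12 mm deep, 25 mm from the centre towards -x). No handle: its 52 mm width is gripped.
- cover_edge (a point): Middle of the lower edge of the cover's high end, 64 mm from the plate's centre, just above the notch; 142 mm above the desk when snapped. The snap holds with about 14 N at the bead, 39 mm in from here. When this edge is lifted about 6 mm the bead jumps its spring catch; the cover then stays up by itself, this edge about 12 mm higher than before, loose enough to lift off.
- spatula_grip (a point): Where to grip the flat blade tool (near its balance point), at half height; 60 g. Handle 90 x 16 x 14 mm high, black plastic; steel blade 14 wide x 3 mm thick, at the middle of the handle's height, reaching 75 mm out of it. x runs along the tool to the blade's tip, 108 mm ahead; z up as it lies. The handle reaches from 57 mm behind to 33 mm ahead of this point.
- spatula_tip (a point): Tip of the blade, middle of its width and thickness.
- mat: Thin grey rubber mat, 220 x 220 x 3 mm, fixed on the desk; origin at the centre of its underside.
- disc: Bystander: aluminium sample disc, 100 mm across, 22 mm high; origin under its centre.
- mouse: Bystander: computer mouse, 100 x 60 x 30 mm; origin under its centre.
- jar: Bystander: clear jar, 56 mm across, 70 mm high; origin under its centre.
- carrier1_mid (a point): Specimen carrier (2 to 4 are there; absent ones read None), grey plastic, 60 mm long, 70 g, upright; this point is mid-length, mid-width, 14 mm above its underside; z up, x to the nose. The body is 45 mm long, 30 mm wide, 28 mm high (x=-30 to 15 mm), a polished disc in its top; the nose is a lower, narrower step 15 long x 18 wide x 14 mm high (x=15 to 30 mm).
- carrier2_mid (a point): Specimen carrier (2 to 4 are there; absent ones read None), grey plastic, 60 mm long, 70 g, upright; this point is mid-length, mid-width, 14 mm above its underside; z up, x to the nose. The body is 45 mm long, 30 mm wide, 28 mm high (x=-30 to 15 mm), a polished disc in its top; the nose is a lower, narrower step 15 long x 18 wide x 14 mm high (x=15 to 30 mm).
- carrier3_mid (a point): Specimen carrier (2 to 4 are there; absent ones read None), grey plastic, 60 mm long, 70 g, upright; this point is mid-length, mid-width, 14 mm above its underside; z up, x to the nose. The body is 45 mm long, 30 mm wide, 28 mm high (x=-30 to 15 mm), a polished disc in its top; the nose is a lower, narrower step 15 long x 18 wide x 14 mm high (x=15 to 30 mm).
- carrier4_mid (a point): Specimen carrier (2 to 4 are there; absent ones read None), grey plastic, 60 mm long, 70 g, upright; this point is mid-length, mid-width, 14 mm above its underside; z up, x to the nose. The body is 45 mm long, 30 mm wide, 28 mm high (x=-30 to 15 mm), a polished disc in its top; the nose is a lower, narrower step 15 long x 18 wide x 14 mm high (x=15 to 30 mm).
Things that resemble listed ones, but are neither listed nor needed, are in the scene too. Leave any orange look-alike of the part that bears carrier4_mid alone.

How it is judged:
By the outcome, as a careful person would: the job done as asked, in the order asked, and still so for the second after the job is handed in, with the robot touching nothing.
Of carrier1, carrier2, carrier3, carrier4 only 2 to 4 are there at a start; the rules pass over those that are not, and their reading is None.
At some moment in a run one of carrier1, carrier2, carrier3, carrier4, spatula may be knocked a few centimetres aside while the robot is not near it.
Once in a run the grip may slacken for a moment while it holds something.
It also fails if it takes over 210 s, if anything falls off the work surface, if the arm or the gripper's body presses on something with over 40 N, if the wrist force passes 120 N, or if a joint passes its speed limit or range.

## Working session

There is one attempt and no reset: what is moved stays moved. The work goes in short steps, Python scripts to look and compute and a tool call to move; the robot and the scene stay as the last step left them, time stands still between calls to the robot, and variables do not carry over. Pictures are saved under pics/ and viewed, about 12 in all and at most 16, crops included, and the job is handed in when it is done.

Besides the shell and the picture viewer there is one more tool, called after "Emit:" by a JSON object that holds its "name" and its "arguments", one argument or row to a line. play_rows: Moves the arm, as the interface text tells. Its arguments: {"type":"object","properties":{"motion":{"type":"array"}},"required":["motion"]}

```bash
mkdir -p pics
cat > h.py <<'E'
import numpy as np, cv2, json, pickle
from scipy.spatial.transform import Rotation as Ro
from workcell import sensors, snapshot, robot
def pose():
    s=sensors.sense(); return np.array(s["ee_pos"]), s["tool_rot"], s
def Rm(r):
    r=np.array(r); 
    return r if r.shape==(3,3) else Ro.from_euler('xyz',r).as_matrix()
def snap(name,tag):
    p,r,s=pose(); d=snapshot(name); d=dict(d); d['p']=p; d['r']=Rm(r)
    if name=='wrist':
        T=np.array(d['tool_from_camera']); Rc=d['r']@T[:3,:3]; c=d['r']@T[:3,3]+p
        d['R']=Rc.T; d['t']=-Rc.T@c
    pickle.dump(d,open(f'pics/{tag}.pkl','wb')); cv2.imwrite(f'pics/{tag}.png',d['color']); return d
def ld(tag): return pickle.load(open(f'pics/{tag}.pkl','rb'))
def K(d):
    f=d['color'].shape[0]/2/np.tan(np.radians(d['vfov'])/2); return np.array([[f,0,d['cx']],[0,f,d['cy']],[0,0,1]])
def ray(d,u,v):
    R=np.array(d['R']);t=np.array(d['t']); return -R.T@t, R.T@np.linalg.solve(K(d),[u,v,1])
def atz(d,u,v,z):
    c,r=ray(d,u,v); return c+r*(z-c[2])/r[2]
def proj(d,X):
    x=(K(d)@(np.array(d['R'])@np.atleast_2d(X).T+np.array(d['t']).reshape(3,1))); return (x[:2]/x[2]).T
def crop(d,u0,v0,u1,v1,k,out):
    cv2.imwrite(f'pics/{out}.png',cv2.resize(d['color'][v0:v1,u0:u1],None,fx=k,fy=k,interpolation=cv2.INTER_CUBIC))
E
python3 - <<'E'
from h import *
p,r,s=pose(); print(s, robot.tcp_to_grasp)
for n in('side','top'):
    d=snap(n,n+'0'); print(n,d['vfov'],d['cx'],d['cy'],-np.array(d['R']).T@np.array(d['t']),[k for k in d])
a=np.hstack([cv2.resize(ld(n)['color'],(800,600)) for n in['top0']]); cv2.imwrite('pics/a.png',a)
cv2.imwrite('pics/b.png',cv2.resize(ld('side0')['color'],(800,600)))
E
```

```text
{'clock': 0.0, 'joint_pos': array([ 1.08523907e+00,  1.16481004e-01,  1.44227022e+00, -6.67676830e-07,
        1.58401143e+00, -3.78230043e-02]), 'joint_vel': array([-0.00062397,  0.00019633, -0.00204839,  0.00026963,  0.00048117,
       -0.00034027]), 'tau': array([ 4.13884976e-03, -7.31961107e+01, -6.32516956e+01,  2.64356631e-04,
        6.06759859e-03, -3.58686316e-05]), 'ee_pos': array([0.29214299, 0.6082594 , 0.20956247]), 'tool_rot': array([-3.14042346e+00, -4.35752097e-05,  2.69385837e+00]), 'ft_force': array([0.72094839, 0.17464042, 0.16249618]), 'wrist_torque': array([-0.02551353,  0.01579722, -0.05396308]), 'width': 0.08501720027334776} -0.0187
side 55.12847530252169 252.3950256549481 188.99904572477925 [ 0.27027562 -0.57423945  0.8533047 ] ['color', 'vfov', 'cx', 'cy', 'R', 't', 'p', 'r']
top 56.57711404416179 253.7388080558712 188.71122869236655 [0.40116032 0.02918094 1.12358647] ['color', 'vfov', 'cx', 'cy', 'R', 't', 'p', 'r']
```

View pics/a.png

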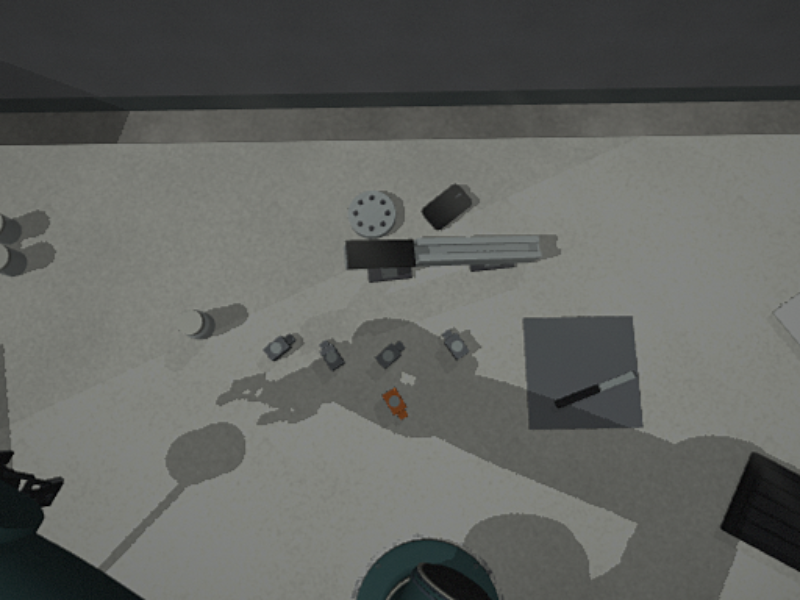

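View pics/b.png

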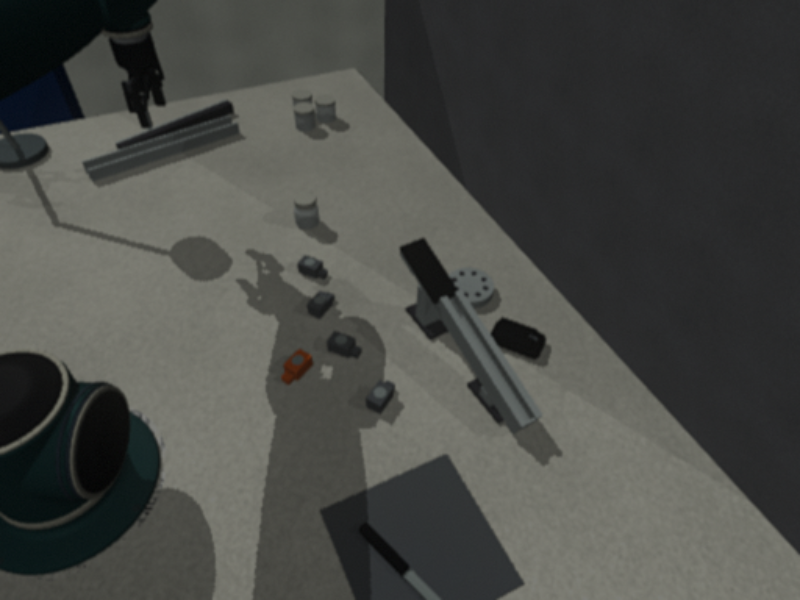

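Run:
```python
from h import *
d=ld('top0'); a=cv2.convertScaleAbs(d['color'],alpha=1.7)
d['color']=a
crop(d,160,130,310,275,5,'c1')
crop(d,210,110,420,290,3.8,'c2')
```

```text
(no output)
```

View pics/c1.png

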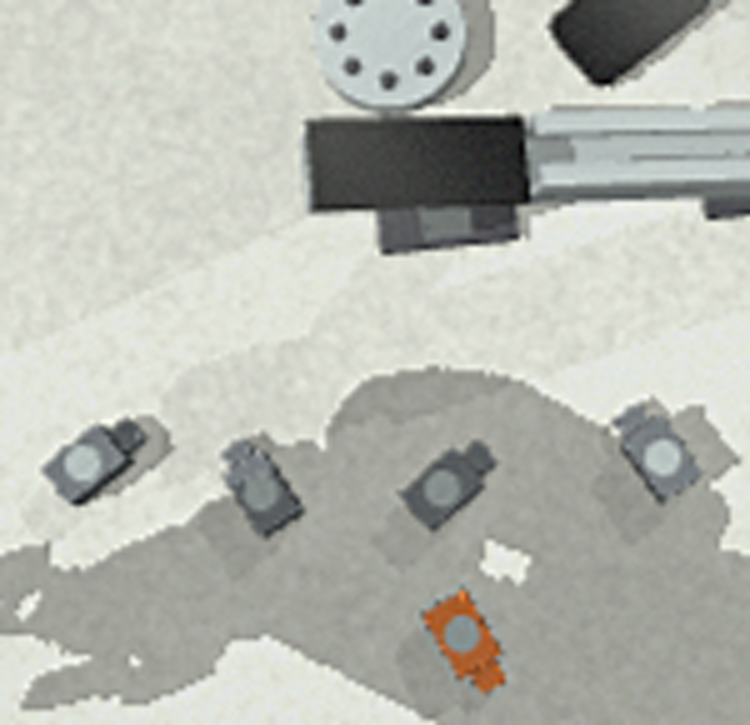

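View pics/c2.png

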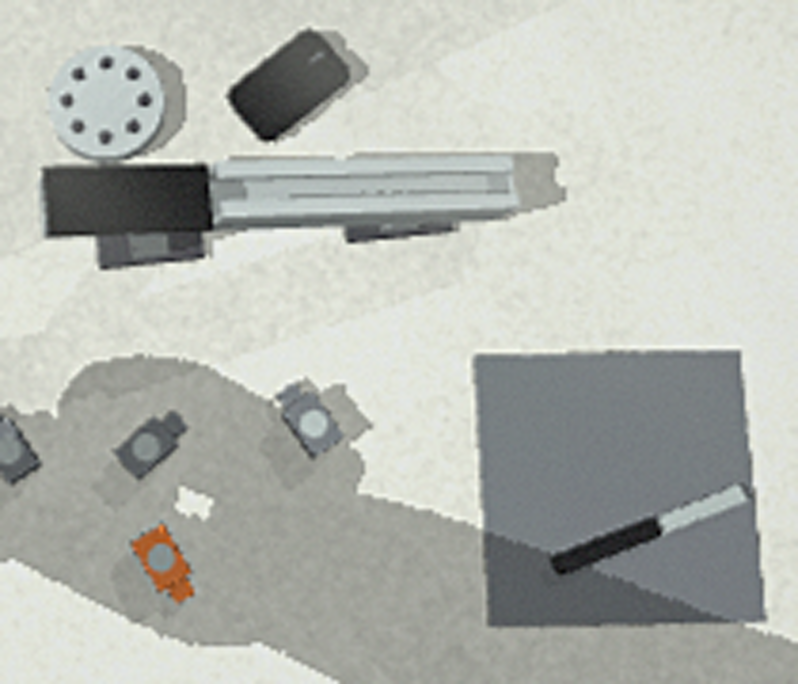

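Run:
```python
from h import *
d=ld('top0')
c1=lambda x,y:(160+(x+.5)/5-.5,130+(y+.5)/5-.5); c2=lambda x,y:(210+(x+.5)/3.8-.5,110+(y+.5)/3.8-.5)
for n,(x,y),z in[('HiL',(305,120),.1506),('HiR',(310,212),.1506),('LoL',(526,117),.1128),('LoR',(530,205),.1128)]: print(n,atz(d,*c1(x,y),z))
for n,disc,nose in[(1,(83,463),(134,434)),(2,(263,490),(238,452)),(3,(441,488),(485,457)),(4,(661,457),(632,414))]:
    a=atz(d,*c1(*disc),.028); b=atz(d,*c1(*nose),.014); v=b-a; print(n,a,b,'yaw',np.arctan2(v[1],v[0]),np.linalg.norm(v[:2]))
a=atz(d,*c2(555,566),.012);m=atz(d,*c2(658,526),.012);b=atz(d,*c2(744,491),.01)
print('spat',a,m,b,'yaw',np.arctan2(*(b-a)[1::-1]),np.linalg.norm((m-a)[:2]),np.linalg.norm((b-m)[:2]))
for q in[(474,354),(740,350),(765,620),(488,627)]: print('mat',atz(d,*c2(*q),.003))
# rail tube low end top edges
for q in[(513,152),(518,213)]: print('low',atz(d,*c2(*q),.06))
print('disc',atz(d,*c2(108,102),.022),'jar',atz(d,195*.64,322*.64,.07))
```

```text
HiL [0.68086649 0.14476107 0.1506    ]
HiR [0.62743338 0.14126317 0.1506    ]
LoL [0.69218013 0.01933547 0.1128    ]
LoR [0.63920452 0.01751152 0.1128    ]
1 [0.49839735 0.29385393 0.028     ] [0.51761074 0.26575775 0.014     ] yaw -0.9709959777774175 0.03403748004549935
2 [0.48116827 0.18214923 0.028     ] [0.50593135 0.20016724 0.014     ] yaw 0.6290206987963973 0.030624476137124896
3 [0.48178203 0.07278238 0.028     ] [0.50188532 0.04593213 0.014     ] yaw -0.9281156809263372 0.03354218491712805
4 [ 0.49996846 -0.06214748  0.028     ] [ 0.5281515  -0.04588696  0.014     ] yaw 0.5233068465449586 0.03253749100597002
spat [ 0.38606702 -0.25455457  0.012     ] [ 0.4172705  -0.33841784  0.012     ] [ 0.44484473 -0.40977341  0.01      ] yaw -1.2088064464942403 0.0894802002456566 0.07649807134767928
mat [ 0.55885452 -0.1995209   0.003     ]
mat [ 0.56061624 -0.41844783  0.003     ]
mat [ 0.34307974 -0.42101197  0.003     ]
mat [ 0.33820426 -0.20090551  0.003     ]
low [ 0.71549939 -0.2265832   0.06      ]
low [ 0.66471656 -0.22806388  0.06      ]
disc [0.77450368 0.10426869 0.022     ] jar [0.54396395 0.44056283 0.07      ]
```

```bash
cat > plan.py <<'E'
from h import *
def down(yaw,tilt=0.):
    """tool down, tool x at yaw, tool-x end pitched up by tilt"""
    x=np.array([np.cos(yaw)*np.cos(tilt),np.sin(yaw)*np.cos(tilt),np.sin(tilt)])
    y=np.cross([0,0,-1.],x); y/=np.linalg.norm(y); return np.column_stack([x,y,np.cross(x,y)])
def plan(wps,lin=.038,ang=.11,start=None):
    """wps: (pos,R,grip). prints calls of <=5 rows, relative to the pose at start of each call"""
    if start is None:
        p,r,_=pose(); P,R=p,Rm(r)
    else: P,R=start
    seq=[]
    for q,Q,g in wps:
        q=np.array(q); rv=Ro.from_matrix(R.T@Q).as_rotvec()
        n=max(1,int(np.ceil(max(np.linalg.norm(q-P)/lin,np.linalg.norm(rv)/ang))))
        for i in range(1,n+1): seq.append((P+(q-P)*i/n,R@Ro.from_rotvec(rv*i/n).as_matrix(),g))
        P,R=q,Q
    P0,R0=(start if start is not None else (p,Rm(r)))
    for k in range(0,len(seq),5):
        rows=[]
        for q,Q,g in seq[k:k+5]:
            rows+=[round(float(v),4) for v in R0.T@(q-P0)]+[round(float(v),3) for v in Ro.from_matrix(R0.T@Q).as_rotvec()]+[g]
        print([0. if v==0 else v for v in rows]); P0,R0=seq[min(k+4,len(seq)-1)][:2]
E
python3 - <<'E'
from plan import *
p,r,s=pose(); R=Rm(r)
plan([((.47,.2,.25),down(2.35),0),((.395,-.27,.2),down(1.93),0)])
E
```

```text
[-0.0281, -0.0243, -0.0033, 0.0, 0.0, 0.029, 0.0, -0.0562, -0.0485, -0.0067, 0.0, 0.0, 0.057, 0.0, -0.0843, -0.0728, -0.01, 0.0, 0.0, 0.086, 0.0, -0.1124, -0.097, -0.0134, 0.0, 0.0, 0.115, 0.0, -0.1404, -0.1213, -0.0167, 0.0, 0.0, 0.143, 0.0]
[-0.0313, -0.02, -0.0034, 0.0, 0.0, 0.029, 0.0, -0.0625, -0.04, -0.0067, 0.0, 0.0, 0.057, 0.0, -0.0938, -0.06, -0.0101, 0.0, 0.0, 0.086, 0.0, -0.1251, -0.08, -0.0134, 0.0, 0.0, 0.115, 0.0, -0.1563, -0.1, -0.0168, 0.0, 0.0, 0.143, 0.0]
[-0.0338, -0.0153, -0.0034, 0.0, 0.0, 0.029, 0.0, -0.0676, -0.0307, -0.0067, 0.0, 0.0, 0.057, 0.0, -0.0875, -0.0614, -0.0029, 0.0, 0.0, 0.09, 0.0, -0.1075, -0.0921, 0.001, 0.0, 0.0, 0.122, 0.0, -0.1274, -0.1228, 0.0048, 0.0, 0.0, 0.154, 0.0]
[-0.0244, -0.0273, 0.0038, 0.0, 0.0, 0.032, 0.0, -0.0488, -0.0546, 0.0077, 0.0, 0.0, 0.065, 0.0, -0.0733, -0.0818, 0.0115, 0.0, 0.0, 0.097, 0.0, -0.0977, -0.1091, 0.0154, 0.0, 0.0, 0.129, 0.0, -0.1221, -0.1364, 0.0192, 0.0, 0.0, 0.162, 0.0]
[-0.0285, -0.023, 0.0038, 0.0, 0.0, 0.032, 0.0, -0.057, -0.046, 0.0077, 0.0, 0.0, 0.065, 0.0, -0.0855, -0.069, 0.0115, 0.0, 0.0, 0.097, 0.0, -0.114, -0.092, 0.0154, 0.0, 0.0, 0.129, 0.0, -0.1425, -0.115, 0.0192, 0.0, 0.0, 0.162, 0.0]
```

Emit:
{"name": "play_rows", "arguments": {
  "motion": [-0.035,-0.03,-0.004,0,0,0.036,0,-0.07,-0.06,-0.008,0,0,0.072,0,-0.105,-0.09,-0.012,0,0,0.107,0,-0.14,-0.12,-0.016,0,0,0.143,0,-0.14,-0.12,-0.016,0,0,0.143,0]
}}

```text
clock: 0.52
ee_pos: [0.3676, 0.4361, 0.2262]
tool_rot: [-3.141, 0.001, 2.547]
ft_force: [-0.5, -0.8, -0.4]
width: 0.0852
```

Emit:
{"name": "play_rows", "arguments": {
  "motion": [-0.039,-0.025,-0.004,0,0,0.036,0,-0.078,-0.05,-0.008,0,0,0.072,0,-0.117,-0.075,-0.012,0,0,0.107,0,-0.156,-0.1,-0.017,0,0,0.143,0,-0.156,-0.1,-0.017,0,0,0.143,0]
}}

```text
clock: 0.93
ee_pos: [0.4417, 0.2627, 0.2439]
tool_rot: [-3.141, 0.002, 2.4]
ft_force: [-0.1, 0.1, 0.3]
width: 0.0851
```

Run:
```python
from plan import *
p,r,s=pose(); print(p,r,s['clock'],s['joint_pos'])
plan([((.43,0.0,.22),down(2.2),0),((.395,-.26,.2),down(1.93),0)])
```

```text
[0.4416952  0.26273199 0.24387485] [-3.14095059e+00  1.84913936e-03  2.39999839e+00] 0.9333 [ 0.48815338 -0.24527493  1.7319083  -0.00196434  1.65494572 -0.34121321]
[-0.0241, -0.0288, 0.0035, 0.0, 0.0, 0.029, 0.0, -0.0482, -0.0576, 0.0069, 0.0, 0.001, 0.057, 0.0, -0.0723, -0.0864, 0.0104, 0.0, 0.001, 0.086, 0.0, -0.0965, -0.1152, 0.0139, 0.0, 0.001, 0.114, 0.0, -0.1206, -0.144, 0.0174, 0.0, 0.001, 0.143, 0.0]
[-0.028, -0.0251, 0.0034, 0.0, 0.0, 0.029, 0.0, -0.0559, -0.0502, 0.0069, 0.0, 0.001, 0.057, 0.0, -0.0815, -0.0776, 0.0097, 0.0, 0.001, 0.096, 0.0, -0.1071, -0.105, 0.0126, 0.0, 0.001, 0.134, 0.0, -0.1326, -0.1324, 0.0155, 0.0, 0.001, 0.173, 0.0]
[-0.0299, -0.0226, 0.0029, 0.0, 0.0, 0.039, 0.0, -0.0598, -0.0452, 0.0057, 0.0, 0.0, 0.077, 0.0, -0.0897, -0.0678, 0.0086, 0.0, 0.0, 0.116, 0.0, -0.1196, -0.0904, 0.0114, 0.0, 0.0, 0.154, 0.0]
```

Emit:
{"name": "play_rows", "arguments": {
  "motion": [-0.024,-0.029,0.003,0,0,0.029,0,-0.048,-0.058,0.007,0,0,0.057,0,-0.072,-0.086,0.01,0,0,0.086,0,-0.096,-0.115,0.014,0,0,0.114,0,-0.12,-0.144,0.017,0,0,0.143,0]
}}

```text
clock: 1.35
ee_pos: [0.4323, 0.0739, 0.2267]
tool_rot: [-3.141, 0.002, 2.256]
ft_force: [1.7, -0.5, 0.4]
width: 0.0854
```

Emit:
{"name": "play_rows", "arguments": {
  "motion": [-0.028,-0.025,0.003,0,0,0.029,0,-0.056,-0.05,0.007,0,0,0.057,0,-0.082,-0.078,0.01,0,0,0.096,0,-0.107,-0.105,0.013,0,0,0.134,0,-0.133,-0.132,0.016,0,0,0.173,0]
}}

```text
clock: 1.77
ee_pos: [0.4134, -0.1143, 0.2108]
tool_rot: [3.142, 0.002, 2.081]
ft_force: [1.1, 0.5, 0.8]
width: 0.0854
```

Emit:
{"name": "play_rows", "arguments": {
  "motion": [-0.03,-0.023,0.003,0,0,0.039,0,-0.06,-0.045,0.006,0,0,0.077,0,-0.09,-0.068,0.009,0,0,0.116,0,-0.12,-0.09,0.011,0,0,0.154,0,-0.12,-0.09,0.011,0,0,0.154,0]
}}

```text
clock: 2.18
ee_pos: [0.3919, -0.2676, 0.1989]
tool_rot: [-3.14, 0.002, 1.92]
ft_force: [0.5, -0.3, 0.0]
width: 0.0855
```

Run:
```python
from plan import *
d=snap('wrist','w1'); print(d['p'],d['vfov'],np.array(d['tool_from_camera']).round(3))
d['color']=cv2.convertScaleAbs(d['color'],alpha=1.7)
print(proj(d,[[.406,-.308,.017]]))
cv2.imwrite('pics/w1b.png',d['color'])
```

```text
[ 0.39193085 -0.26755685  0.19894142] 71.9948119436373 [[ 0.    -0.958 -0.286  0.072]
 [ 1.     0.    -0.    -0.001]
 [ 0.    -0.286  0.958 -0.163]
 [ 0.     0.     0.     1.   ]]
[[255.19962401 197.05308963]]
```

View pics/w1b.png

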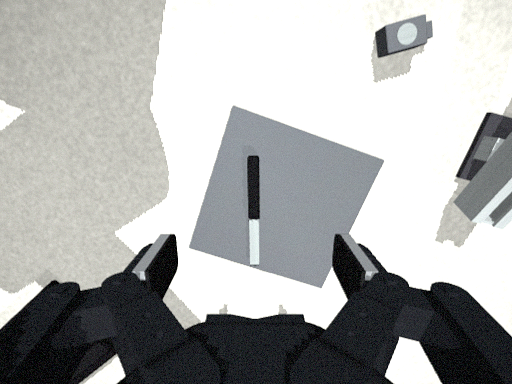

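Run:
```python
from plan import *
d=ld('w1')
a=atz(d,253,156,.017);b=atz(d,253.7,219,.017);t=atz(d,254.5,265,.0115)
print(a,b,t,np.arctan2(*(b-a)[1::-1]),np.arctan2(*(t-a)[1::-1]),np.linalg.norm(b-a))
g=b+ (a-b)*33/90; print('grip',g)
y=np.arctan2(*(t-a)[1::-1])+np.pi
plan([((g[0],g[1],.06),down(y),0),((g[0],g[1],.004),down(y),0)])
```

```text
[ 0.38377698 -0.25564334  0.017     ] [ 0.41521528 -0.3393568   0.017     ] [ 0.44288032 -0.41192995  0.0115    ] -1.2115466687298828 -1.2092469752421875 0.08942209013456481
grip [ 0.4036879  -0.30866186  0.017     ]
[-0.0111, -0.0011, 0.0348, 0.0, 0.0, -0.002, 0.0, -0.0222, -0.0021, 0.0696, 0.0, 0.0, -0.005, 0.0, -0.0334, -0.0032, 0.1044, -0.001, 0.001, -0.007, 0.0, -0.0445, -0.0043, 0.1392, -0.001, 0.001, -0.01, 0.0, -0.0444, -0.0042, 0.1672, -0.001, 0.001, -0.01, 0.0]
[0.0, 0.0, 0.028, 0.0, 0.0, 0.0, 0.0]
```

Emit:
{"name": "play_rows", "arguments": {
  "motion": [-0.011,-0.001,0.035,0,0,-0.002,0,-0.022,-0.002,0.07,0,0,-0.005,0,-0.033,-0.003,0.105,0,0,-0.008,0,-0.044,-0.004,0.14,0,0,-0.01,0,-0.044,-0.004,0.165,0,0,-0.01,0]
}}

```text
clock: 2.65
ee_pos: [0.4035, -0.3078, 0.0312]
tool_rot: [-3.14, -0.001, 1.933]
ft_force: [0.1, 0.1, -0.0]
width: 0.0851
```

Emit:
{"name": "play_rows", "arguments": {
  "motion": [0,0,0.015,0,0,0,0,0,0,0.0285,0,0,0,0,0,0,0.0285,0,0,0,0,0,0,0.0285,0,0,0,1,0,0,0.0285,0,0,0,1]
}}

```text
clock: 3.07
ee_pos: [0.404, -0.3076, 0.0039]
tool_rot: [-3.14, 0.0, 1.934]
ft_force: [1.0, -0.2, 0.2]
width: 0.0641
```

Emit:
{"name": "play_rows", "arguments": {
  "motion": [0,0,0,0,0,0,1,0,0,0,0,0,0,1,0,0,0,0,0,0,1,0,0,0,0,0,0,1,0,0,0,0,0,0,1]
}}

```text
clock: 3.48
ee_pos: [0.4041, -0.3077, 0.0041]
tool_rot: [-3.141, 0.0, 1.934]
ft_force: [-0.7, -0.1, -0.1]
width: 0.0007
```

Emit:
{"name": "play_rows", "arguments": {
  "motion": [0,0,0,0,0,0,1,0,0,0,0,0,0,1,0,0,0,0,0,0,1,0,0,0,0,0,0,1,0,0,0,0,0,0,1]
}}

```text
clock: 3.9
ee_pos: [0.4041, -0.3077, 0.0041]
tool_rot: [-3.141, 0.0, 1.934]
ft_force: [-0.2, 0.3, -0.5]
width: -0.0001
```

Emit:
{"name": "play_rows", "arguments": {
  "motion": [0,0,-0.03,0,0,0,0,0,0,-0.06,0,0,0,0,0,0,-0.09,0,0,0,0,0.03,0,-0.12,0,0,0,0,0.05,0,-0.15,0,0,0,0]
}}

```text
clock: 4.32
ee_pos: [0.3857, -0.2599, 0.155]
tool_rot: [-3.14, -0.001, 1.933]
ft_force: [0.4, 0.5, -0.0]
width: 0.0604
```

Run:
```python
from plan import *
d=snap('wrist','w2'); print(d['p'])
d['color']=cv2.convertScaleAbs(d['color'],alpha=1.7)
cv2.imwrite('pics/w2b.png',d['color'])
```

```text
[ 0.38566723 -0.25991057  0.15499469]
```

View pics/w2b.png

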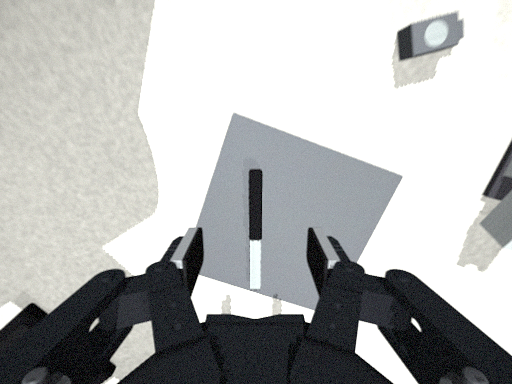

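Run:
```python
from plan import *
d=ld('w2')
for z in(.003,.017):
  a=atz(d,256,170,z);b=atz(d,255.3,240,z);t=atz(d,255,289,z)
  print(a,b,t,np.linalg.norm(b-a),np.linalg.norm(t-b))
print(atz(d,234,113,.003),atz(d,402,177,.003))
# fingertips in wrist frame: where does TCP project
R,p=d['r'],d['p']
print('tcp px',proj(d,[p,p+R@[0,.03,0],p+R@[0,-.03,0],p+R@[0,0,-.019]]))
for z in (.017,.010):print('grip pt px',proj(d,[[.404,-.3077,z]]))
t=snap('top','top1'); crop(t,320,190,430,290,7,'t1')
```

```text
[ 0.3851302 -0.257711   0.003    ] [ 0.41787131 -0.346206    0.003     ] [ 0.4444959  -0.41740139  0.003     ] 0.09435753265927657 0.07601087307576977
[ 0.38399033 -0.25483879  0.017     ] [ 0.41527687 -0.33940225  0.017     ] [ 0.44071862 -0.40743468  0.017     ] 0.09016555119257282 0.07263397075306716
[ 0.33779457 -0.20431436  0.003     ] [ 0.55559996 -0.20231557  0.003     ]
tcp px [[256.26346897 222.37388085]
 [301.10354114 222.39393045]
 [211.42529227 222.3538321 ]
 [256.43473507 235.24895023]]
grip pt px [[255.89450638 215.18200618]]
grip pt px [[255.8797815  213.05455811]]
```

View pics/t1.png

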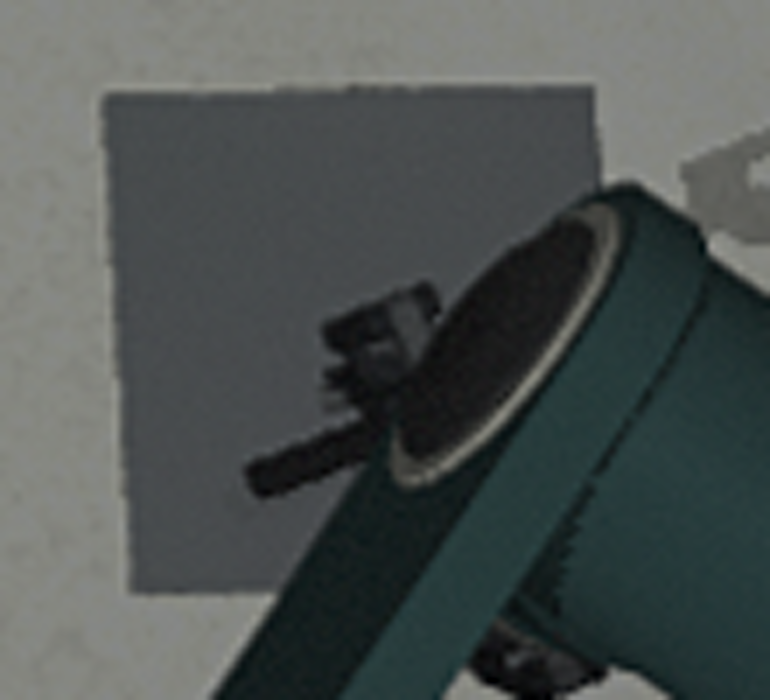

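Emit:
{"name": "play_rows", "arguments": {
  "motion": [-0.012,0,0.03,0,0,0,1,-0.025,0,0.06,0,0,0,1,-0.04,0,0.09,0,0,0,1,-0.05,0,0.115,0,0,0,1,-0.05,0,0.125,0,0,0,1]
}}

```text
clock: 4.83
ee_pos: [0.4047, -0.3076, 0.0307]
tool_rot: [3.141, 0.003, 1.934]
ft_force: [0.5, 0.9, -1.0]
width: 0.0164
```

Emit:
{"name": "play_rows", "arguments": {
  "motion": [0,0,0.002,0,0,0,1,0,0,0.004,0,0,0,1,0,0,0.006,0,0,0,1,0,0,0.008,0,0,0,1,0,0,0.008,0,0,0,1]
}}

```text
clock: 5.25
ee_pos: [0.405, -0.3076, 0.0236]
tool_rot: [3.14, 0.004, 1.935]
ft_force: [0.8, -0.1, -0.0]
width: -0.0004
```

Emit:
{"name": "play_rows", "arguments": {
  "motion": [0,0,0.002,0,0,0,1,0,0,0.002,0,0,0,1,0,0,0.002,0,0,0,1,0,0,0.002,0,0,0,1,0,0,0.002,0,0,0,1]
}}

```text
clock: 5.67
ee_pos: [0.405, -0.3077, 0.0218]
tool_rot: [3.14, 0.004, 1.935]
ft_force: [0.1, -0.4, -0.3]
width: 0.0
```

Emit:
{"name": "play_rows", "arguments": {
  "motion": [0,0,0.002,0,0,0,1,0,0,0.002,0,0,0,1,0,0,0.002,0,0,0,1,0,0,0.002,0,0,0,1,0,0,0.002,0,0,0,1]
}}

```text
clock: 6.08
ee_pos: [0.405, -0.3077, 0.0197]
tool_rot: [3.14, 0.004, 1.935]
ft_force: [-0.6, -0.1, 0.8]
width: 0.0001
```

Emit:
{"name": "play_rows", "arguments": {
  "motion": [0,0,0.002,0,0,0,1,0,0,0.003,0,0,0,1,0,0,0.004,0,0,0,1,0,0,0.004,0,0,0,1,0,0,0.004,0,0,0,1]
}}

```text
clock: 6.5
ee_pos: [0.405, -0.3076, 0.0156]
tool_rot: [3.14, 0.004, 1.935]
ft_force: [0.9, -0.7, -0.5]
width: 0.0003
```

Run:
```python
from plan import *
d=snap('side','s1'); print(d['p'])
d['color']=cv2.convertScaleAbs(d['color'],alpha=2)
print(proj(d,[d['p'],[.404,-.308,.017]]))
crop(d,190,290,320,384,6,'s1c')
```

```text
[ 0.40500832 -0.30763281  0.01563502]
[[248.32743481 352.66444632]
 [247.98939671 352.7891361 ]]
```

View pics/s1c.png

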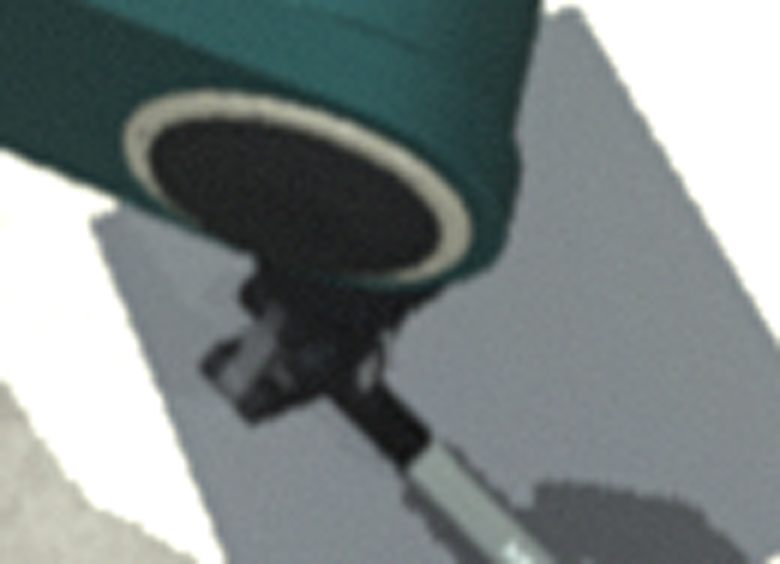

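Emit:
{"name": "play_rows", "arguments": {
  "motion": [0,0,0.002,0,0,0,1,0,0,0.003,0,0,0,1,0,0,0.005,0,0,0,1,0,0,0.006,0,0,0,1,0,0,0.006,0,0,0,1]
}}

```text
clock: 6.97
ee_pos: [0.4049, -0.3076, 0.0094]
tool_rot: [3.14, 0.004, 1.935]
ft_force: [0.5, -0.0, 0.1]
width: -0.0002
```

Emit:
{"name": "play_rows", "arguments": {
  "motion": [0,0,0.001,0,0,0,1,0,0,0.002,0,0,0,1,0,0,0.003,0,0,0,1,0,0,0.004,0,0,0,1,0,0,0.004,0,0,0,1]
}}

```text
clock: 7.38
ee_pos: [0.4049, -0.3075, 0.0051]
tool_rot: [3.14, 0.003, 1.935]
ft_force: [0.1, 0.2, 0.7]
width: -0.0002
```

Emit:
{"name": "play_rows", "arguments": {
  "motion": [0,0,0.001,0,0,0,1,0,0,0.001,0,0,0,1,0,0,0.002,0,0,0,1,0,0,0.002,0,0,0,1,0,0,0.002,0,0,0,1]
}}

```text
clock: 7.8
ee_pos: [0.4049, -0.3075, 0.0031]
tool_rot: [3.14, 0.003, 1.935]
ft_force: [0.1, 0.5, -0.6]
width: 0.0001
```

Emit:
{"name": "play_rows", "arguments": {
  "motion": [0,0,0.001,0,0,0,1,0,0,0.001,0,0,0,1,0,0,0.002,0,0,0,1,0,0,0.002,0,0,0,1,0,0,0.002,0,0,0,1]
}}

```text
clock: 8.22
ee_pos: [0.4048, -0.3075, 0.001]
tool_rot: [3.14, 0.003, 1.935]
ft_force: [-0.3, -0.2, 0.2]
width: -0.0002
```

Run:
```python
from plan import *
d=snap('wrist','w3'); print(d['p'],d['r'])
d['color']=cv2.convertScaleAbs(d['color'],alpha=2.5)
print(proj(d,[d['p'],d['p']+d['r']@[0,0,-.019],[.404,-.308,.017]]))
crop(d,150,90,360,310,3,'w3c')
```

```text
[ 0.40483603 -0.30750408  0.00102953] [[-0.35591332  0.93451643  0.00218164]
 [ 0.93451384  0.35591813 -0.00248252]
 [-0.00309644  0.00115521 -0.99999454]]
[[256.26648747 222.37893834]
 [256.43811489 235.25444525]
 [254.8709691  233.32738723]]
```

View pics/w3c.png

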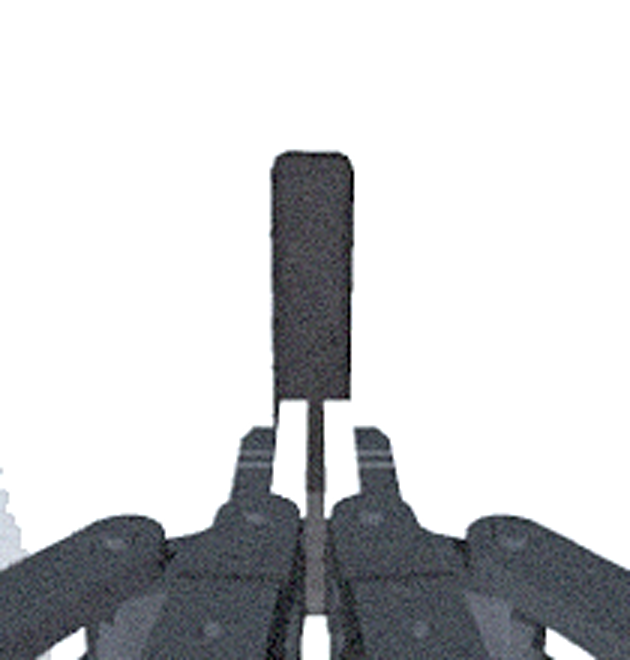

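Run:
```python
from plan import *
d=ld('w3');R,p=d['r'],d['p']
a=atz(d,256,140.7,.017);print('rear',a)
for h in(0,.01,.015,.02,.025,.03): print(h,proj(d,[p+R@[.011,.009,-h],p+R@[.011,-.009,-h]]).round(1).tolist())
```

```text
rear [ 0.3845982  -0.25540087  0.017     ]
0 [[270.0, 206.9], [242.6, 206.9]]
0.01 [[270.9, 212.6], [241.9, 212.6]]
0.015 [[271.4, 215.7], [241.5, 215.7]]
0.02 [[271.9, 218.9], [241.1, 218.9]]
0.025 [[272.4, 222.4], [240.7, 222.4]]
0.03 [[273.0, 226.1], [240.2, 226.1]]
```

Emit:
{"name": "play_rows", "arguments": {
  "motion": [0,0,0.001,0,0,0,1,0,0,0.001,0,0,0,1,0,0,0.002,0,0,0,1,0,0,0.002,0,0,0,1,0,0,0.002,0,0,0,1]
}}

```text
clock: 8.68
ee_pos: [0.4048, -0.3075, -0.001]
tool_rot: [3.14, 0.003, 1.935]
ft_force: [-0.2, 0.0, 0.1]
width: -0.0
```

Emit:
{"name": "play_rows", "arguments": {
  "motion": [0,0,0.001,0,0,0,1,0,0,0.001,0,0,0,1,0,0,0.002,0,0,0,1,0,0,0.002,0,0,0,1,0,0,0.002,0,0,0,1]
}}

```text
clock: 9.1
ee_pos: [0.4048, -0.3075, -0.0031]
tool_rot: [3.141, 0.003, 1.935]
ft_force: [0.8, -0.8, 0.2]
width: 0.0001
```

Emit:
{"name": "play_rows", "arguments": {
  "motion": [0,0,0.001,0,0,0,1,0,0,0.001,0,0,0,1,0,0,0.002,0,0,0,1,0,0,0.002,0,0,0,1,0,0,0.002,0,0,0,1]
}}

```text
clock: 9.52
ee_pos: [0.405, -0.3076, -0.004]
tool_rot: [3.14, 0.003, 1.935]
ft_force: [-6.0, 3.9, 14.4]
width: 0.0004
```

Emit:
{"name": "play_rows", "arguments": {
  "motion": [0,0,-0.02,0,0,0,0,0,0,-0.02,0,0,0,0,0,0,-0.02,0,0,0,0,0,0,-0.02,0,0,0,0,0,0,-0.02,0,0,0,0]
}}

```text
clock: 9.93
ee_pos: [0.4047, -0.3073, 0.0153]
tool_rot: [3.141, 0.003, 1.935]
ft_force: [0.6, 0.2, 0.4]
width: 0.0606
```

Emit:
{"name": "play_rows", "arguments": {
  "motion": [0,0,0,0,0,0,0,0,0,0.01,0,0,0,0,0,0,0.02,0,0,0,0,0,0,0.028,0,0,0,0,0,0,0.032,0,0,0,0]
}}

```text
clock: 10.35
ee_pos: [0.404, -0.3068, -0.0189]
tool_rot: [-3.141, 0.0, 1.935]
ft_force: [-0.6, 0.7, 0.1]
width: 0.085
```

Emit:
{"name": "play_rows", "arguments": {
  "motion": [0,0,0,0,0,0,1,0,0,0,0,0,0,1,0,0,0,0,0,0,1,0,0,0,0,0,0,1,0,0,0,0,0,0,1]
}}

```text
clock: 10.77
ee_pos: [0.4044, -0.3071, -0.0182]
tool_rot: [3.141, 0.001, 1.935]
ft_force: [-0.1, 0.3, 13.0]
width: 0.0256
```

Emit:
{"name": "play_rows", "arguments": {
  "motion": [0,0,0,0,0,0,1,0,0,0,0,0,0,1,0,0,0,0,0,0,1,0,0,0,0,0,0,1,0,0,0,0,0,0,1]
}}

```text
clock: 11.18
ee_pos: [0.4048, -0.3074, -0.0174]
tool_rot: [3.141, 0.003, 1.935]
ft_force: [-0.8, 0.2, 7.4]
width: 0.0144
```

```bash
cat >> plan.py <<'E'
YR=1.6655; RS=down(YR,.3); XS=-RS[:,0]; ZS=-RS[:,2]
EDGE=np.array([.6537,.1457,.142]); MOUTH=EDGE-.0035*ZS
TIP=np.array([-.1088,0,-.0274])
E
python3 - <<'E'
from plan import *
print(XS,ZS,MOUTH)
pre=MOUTH-.05*XS-RS@TIP; print('pre',pre)
plan([((.404,-.307,.25),down(1.934),1),((.47,-.03,.31),down(1.85),1),((.58,.24,.31),down(YR,.15),1),(pre,RS,1)],lin=.04)
E
```

```text
[ 0.0903387  -0.95105559 -0.29552021] [ 0.02794503 -0.29419597  0.95533649] [0.65360219 0.14672969 0.13865632]
pre [0.63849071 0.30581828 0.15940871]
[0.0, -0.0001, -0.0382, 0.0, 0.0, 0.0, 1, 0.0, -0.0001, -0.0764, 0.0, 0.001, 0.0, 1, 0.0, -0.0002, -0.1146, 0.0, 0.001, 0.0, 1, 0.0, -0.0002, -0.1528, 0.001, 0.001, 0.0, 1, 0.0, -0.0003, -0.191, 0.001, 0.002, 0.001, 1]
[0.0001, -0.0001, -0.0382, 0.0, 0.0, 0.0, 1, 0.0001, -0.0002, -0.0764, 0.0, 0.001, 0.0, 1, 0.0296, 0.0199, -0.0839, 0.0, 0.001, 0.011, 1, 0.059, 0.0399, -0.0914, 0.0, 0.001, 0.021, 1, 0.0884, 0.0599, -0.0989, 0.0, 0.001, 0.032, 1]
[0.0301, 0.0191, -0.0075, 0.0, 0.0, 0.01, 1, 0.0601, 0.0382, -0.015, 0.0, 0.0, 0.021, 1, 0.0902, 0.0572, -0.0225, 0.0, 0.0, 0.031, 1, 0.1202, 0.0763, -0.03, 0.0, 0.0, 0.042, 1, 0.1503, 0.0954, -0.0375, 0.0, 0.0, 0.052, 1]
[0.0287, 0.0225, 0.0, -0.002, 0.019, 0.023, 1, 0.0573, 0.045, 0.0, -0.003, 0.037, 0.046, 1, 0.086, 0.0676, 0.0, -0.005, 0.056, 0.069, 1, 0.1146, 0.0901, 0.0, -0.007, 0.075, 0.092, 1, 0.1433, 0.1126, 0.0, -0.009, 0.093, 0.115, 1]
[0.0309, 0.0191, 0.003, -0.002, 0.019, 0.023, 1, 0.0618, 0.0381, 0.0059, -0.003, 0.037, 0.046, 1, 0.0927, 0.0572, 0.0089, -0.005, 0.056, 0.069, 1, 0.1009, 0.0708, 0.04, -0.006, 0.086, 0.069, 1, 0.1091, 0.0844, 0.071, -0.007, 0.116, 0.069, 1]
[0.0055, 0.0129, 0.032, 0.0, 0.03, 0.0, 1, 0.0109, 0.0258, 0.0639, 0.0, 0.06, 0.0, 1, 0.0164, 0.0387, 0.0959, 0.0, 0.09, 0.0, 1]
```

Emit:
{"name": "play_rows", "arguments": {
  "motion": [0,0,-0.01,0,0,0,1,0,0,-0.025,0,0,0,1,0,0,-0.04,0,0,0,1,0,0,-0.05,0,0,0,1,0,0,-0.05,0,0,0,1]
}}

```text
clock: 11.6
ee_pos: [0.4056, -0.3081, 0.0353]
tool_rot: [3.139, 0.006, 1.935]
ft_force: [0.5, -0.9, -1.6]
width: 0.0142
```

Emit:
{"name": "play_rows", "arguments": {
  "motion": [0,0,-0.03,0,0,0,1,0,0,-0.065,0,0,0,1,0,0,-0.1,0,0,0,1,0,0,-0.14,0,0,0,1,0,0,-0.14,0,0,0,1]
}}

```text
clock: 12.02
ee_pos: [0.4066, -0.3088, 0.1827]
tool_rot: [3.135, 0.013, 1.935]
ft_force: [0.5, 0.3, 0.7]
width: 0.0144
```

Emit:
{"name": "play_rows", "arguments": {
  "motion": [0,0,-0.038,0,0,0,1,0,0,-0.076,0,0.001,0,1,0.03,0.02,-0.084,0,0.001,0.011,1,0.059,0.04,-0.091,0,0.001,0.021,1,0.088,0.06,-0.099,0,0.001,0.032,1]
}}

```text
clock: 12.43
ee_pos: [0.4302, -0.2033, 0.2809]
tool_rot: [3.134, 0.012, 1.901]
ft_force: [1.0, -0.4, -0.1]
width: 0.0147
```

Emit:
{"name": "play_rows", "arguments": {
  "motion": [0.03,0.019,-0.008,0,0,0.01,1,0.06,0.038,-0.015,0,0,0.021,1,0.09,0.057,-0.023,0,0,0.031,1,0.12,0.076,-0.03,0,0,0.042,1,0.15,0.095,-0.038,0,0,0.052,1]
}}

```text
clock: 12.85
ee_pos: [0.4711, -0.0285, 0.3174]
tool_rot: [3.134, 0.012, 1.848]
ft_force: [1.4, -0.3, -0.4]
width: 0.0144
```

Run:
```python
from plan import *
print(pose()[0],pose()[1])
pre=MOUTH-.05*XS-RS@TIP
plan([((.58,.25,.31),down(YR,.15),1),(pre,RS,1)],lin=.04)
```

```text
[ 0.4710706  -0.02849633  0.31735468] [3.13380609 0.01165232 1.8479819 ]
[0.0298, 0.0226, 0.0007, -0.001, 0.02, 0.023, 1, 0.0595, 0.0452, 0.0015, -0.001, 0.04, 0.046, 1, 0.0893, 0.0679, 0.0022, -0.002, 0.06, 0.069, 1, 0.1191, 0.0905, 0.003, -0.002, 0.08, 0.091, 1, 0.1488, 0.1131, 0.0037, -0.003, 0.1, 0.114, 1]
[0.0319, 0.0191, 0.0039, -0.001, 0.02, 0.023, 1, 0.0638, 0.0382, 0.0078, -0.001, 0.04, 0.046, 1, 0.0958, 0.0572, 0.0117, -0.002, 0.06, 0.069, 1, 0.1021, 0.0704, 0.0426, -0.003, 0.09, 0.069, 1, 0.1085, 0.0836, 0.0735, -0.004, 0.12, 0.069, 1]
[0.0035, 0.0127, 0.0315, 0.0, 0.03, 0.0, 1, 0.007, 0.0254, 0.0631, 0.0, 0.06, 0.0, 1, 0.0105, 0.0381, 0.0946, 0.0, 0.09, 0.0, 1]
```

Emit:
{"name": "play_rows", "arguments": {
  "motion": [0.03,0.023,0.001,0,0.02,0.023,1,0.06,0.045,0.002,0,0.04,0.046,1,0.089,0.068,0.002,0,0.06,0.069,1,0.119,0.09,0.003,0,0.08,0.091,1,0.149,0.113,0.004,0,0.1,0.114,1]
}}

```text
clock: 13.27
ee_pos: [0.5394, 0.1477, 0.3116]
tool_rot: [3.139, -0.09, 1.734]
ft_force: [0.5, -1.0, -0.2]
width: 0.0143
```

Emit:
{"name": "play_rows", "arguments": {
  "motion": [0.032,0.019,0.004,0,0.02,0.023,1,0.064,0.038,0.008,0,0.04,0.046,1,0.096,0.057,0.012,0,0.06,0.069,1,0.102,0.07,0.043,0,0.09,0.069,1,0.108,0.084,0.074,0,0.12,0.069,1]
}}

```text
clock: 13.68
ee_pos: [0.6047, 0.2763, 0.2474]
tool_rot: [-3.136, -0.212, 1.666]
ft_force: [0.7, -0.7, -1.6]
width: 0.0144
```

Emit:
{"name": "play_rows", "arguments": {
  "motion": [0.003,0.012,0.03,0,0.03,0,1,0.006,0.025,0.06,0,0.06,0,1,0.01,0.038,0.095,0,0.09,0,1,0.01,0.038,0.095,0,0.09,0,1,0.01,0.038,0.095,0,0.09,0,1]
}}

```text
clock: 14.1
ee_pos: [0.6384, 0.3091, 0.1534]
tool_rot: [-3.131, -0.3, 1.663]
ft_force: [0.7, -0.4, 0.2]
width: 0.0143
```

Run:
```python
from plan import *
d=snap('wrist','w4'); R,p=d['r'],d['p']; print(p,pose()[1],'tip',p+R@TIP,'target',MOUTH)
d['color']=cv2.convertScaleAbs(d['color'],alpha=1.7)
print(proj(d,[p+R@TIP,MOUTH,EDGE]))
s=snap('side','s2'); print('side',proj(s,[p+R@TIP,MOUTH,EDGE]))
s['color']=cv2.convertScaleAbs(s['color'],alpha=2)
crop(d,130,20,380,300,2,'w4c'); crop(s,220,120,300,220,6,'s2c')
a=cv2.imread('pics/w4c.png');b=cv2.imread('pics/s2c.png')
b=cv2.resize(b,(int(b.shape[1]*560/b.shape[0]),560)); o=np.hstack([a[:560],b])[:, :]; print(o.shape); cv2.imwrite('pics/m1.png',o if o.shape[1]<=800 else cv2.resize(o,(800,int(o.shape[0]*800/o.shape[1]))))
```

```text
[0.63837876 0.30909483 0.15337284] [-3.13447707 -0.30092279  1.6645719 ] tip [0.64903182 0.19756651 0.14736075] target [0.65360219 0.14672969 0.13865632]
[[255.85121565 383.76548613]
 [255.46813828 446.52250388]
 [255.42966503 452.56562817]]
side [[252.89993694 143.88985204]
 [261.56944987 155.9558318 ]
 [261.79910596 155.29907079]]
(560, 948, 3)
```

View pics/m1.png

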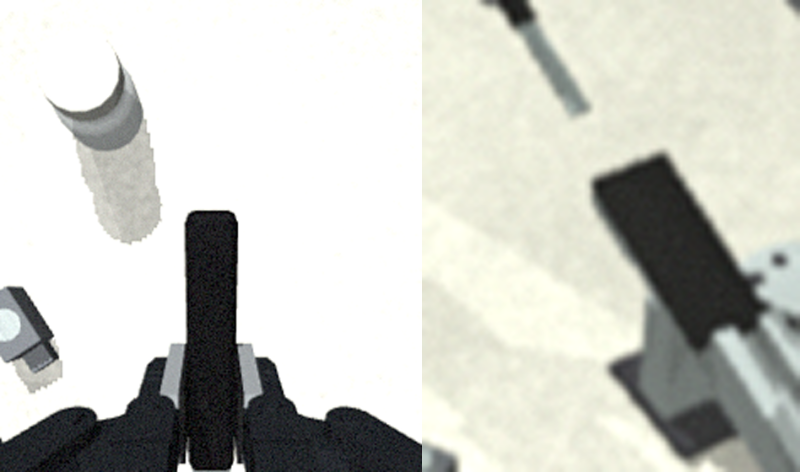

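Run:
```python
from plan import *
d=ld('w4');R,p=d['r'],d['p']
for dz in(-.003,0,.003): print('rear px',proj(d,[p+R@[.0578,0,-.0344+dz]]))
s=ld('side0'); t=ld('top0'); C=EDGE+.009*ZS; Y=np.cross(ZS,XS)
q=[C+.026*Y,C-.026*Y,C+.128*XS+.026*Y,C+.128*XS-.026*Y]
print('side',(proj(s,q)).round(1).tolist()); print('in view', ((proj(s,q)-[220,120])*4.726+[422,0]).round(0).tolist())
print('top',((proj(t,q)-[160,130]+.5)*5-.5).round(0).tolist())
g=cv2.cvtColor(s['color'],cv2.COLOR_BGR2GRAY)
M=(g<45).astype(np.uint8); n,l,st,c=cv2.connectedComponentsWithStats(M[140:200,245:305]); 
i=1+st[1:,4].argmax(); cn,_=cv2.findContours((l==i).astype(np.uint8),0,2); pts=max(cn,key=len)[:,0]+[245,140]
print(pts[pts[:,0].argmin()],pts[pts[:,1].argmin()],pts[pts[:,0].argmax()],pts[pts[:,1].argmax()])
```

```text
rear px [[256.49178547 140.62192919]]
rear px [[256.45258844 139.93603695]]
rear px [[256.41512004 139.28039324]]
side [[269.9, 150.8], [254.7, 156.5], [292.4, 185.9], [276.9, 192.5]]
in view [[658.0, 145.0], [586.0, 172.0], [764.0, 311.0], [691.0, 343.0]]
top [[304.0, 122.0], [311.0, 211.0], [518.0, 118.0], [528.0, 204.0]]
[256 159] [269 153] [292 185] [278 195]
```

Run:
```python
from plan import *
from scipy.optimize import least_squares
s=ld('side0'); t=ld('top0')
so=np.array([[271,153],[256.2,158.7],[292.5,185.5],[278,195]])
to=np.array([[305,120],[310,212],[526,117],[530,205]])/5.+[160,130]-.4
def pts(v):
    R=down(v[3],.3);X=-R[:,0];Z=-R[:,2];Y=np.cross(Z,X);C=v[:3]+.009*Z
    return np.array([C+.026*Y,C-.026*Y,C+.128*X+.026*Y,C+.128*X-.026*Y])
for zf in(None,.142):
  def f(v):
    w=v.copy()
    if zf: w[2]=zf
    return np.r_[(proj(s,pts(w))-so).ravel(),(proj(t,pts(w))-to).ravel()]
  r=least_squares(f,np.r_[EDGE,YR]); print(zf,r.x,r.fun.round(1))
# sensitivity
print(proj(s,EDGE+np.array([[0,0,0],[0,0,.003],[.003,0,0],[0,.003,0]])))
# tube low end check in top
d=ld('w4')
```

```text
None [0.65604606 0.14452076 0.1356024  1.6647717 ] [-0.3 -0.5 -0.6 -0.5  0.6  2.  -0.3 -0.9  0.4  0.2  0.9 -0.5 -1.1  0.1
 -0.1 -0.4]
0.142 [0.65400953 0.14230457 1.94272009 1.66412941] [-0.4 -1.6 -0.9 -1.5  0.6  1.2 -0.5 -1.7  0.9  0.2  1.4 -0.3 -0.3  0.2
  0.7 -0.2]
[[261.79910596 155.29907079]
 [261.84063851 154.52338048]
 [262.71829109 155.02858428]
 [261.35087399 154.67947359]]
```

```bash
sed -i 's/^EDGE=.*/EDGE=np.array([.654,.1435,.142]); MOUTH=EDGE-.0035*ZS/' plan.py
python3 - <<'E'
from plan import *
f=lambda k: (MOUTH+k*XS-RS@TIP,RS,1)
p,r,_=pose(); print(p,r)
plan([f(-.012)]); print('then'); plan([f(.004)],lin=.005,start=f(-.012)[:2])
E
```

```text
[0.6393537  0.30941108 0.15796218] [-3.13702909 -0.30145062  1.66538302]
[-0.0215, -0.0006, -0.0016, -0.002, -0.001, 0.0, 1, -0.043, -0.0011, -0.0031, -0.005, -0.001, 0.0, 1]
then
[-0.004, 0.0, 0.0, 0.0, 0.0, 0.0, 1, -0.008, 0.0, 0.0, 0.0, 0.0, 0.0, 1, -0.012, 0.0, 0.0, 0.0, 0.0, 0.0, 1, -0.016, 0.0, 0.0, 0.0, 0.0, 0.0, 1]
```

Emit:
{"name": "play_rows", "arguments": {
  "motion": [-0.015,0,-0.001,-0.002,0,0,1,-0.03,0,-0.002,-0.003,0,0,1,-0.043,-0.001,-0.003,-0.005,-0.001,0,1,-0.043,-0.001,-0.003,-0.005,-0.001,0,1,-0.043,-0.001,-0.003,-0.005,-0.001,0,1]
}}

```text
clock: 14.62
ee_pos: [0.6425, 0.2662, 0.1485]
tool_rot: [3.141, -0.3, 1.664]
ft_force: [-0.5, 0.4, 0.2]
width: 0.0146
```

Emit:
{"name": "play_rows", "arguments": {
  "motion": [0,0,0,0,0,0,1,0,0,0,0,0,0,1,0,0,0,0,0,0,1,0,0,0,0,0,0,1,0,0,0,0,0,0,1]
}}

```text
clock: 15.03
ee_pos: [0.6425, 0.2666, 0.1485]
tool_rot: [3.141, -0.3, 1.664]
ft_force: [0.4, 1.3, -0.3]
width: 0.0139
```

Run:
```python
from plan import *
s=snap('side','s3'); R,p=s['r'],s['p']; print(p,pose()[1])
w=p+R@TIP; Q=w-MOUTH; print('tip',w,'along',Q@XS,'perp',Q@ZS,'lat',Q@np.cross(ZS,XS))
k=8; u0,v0=225,115
q=[p+R@(TIP+[0,0,0]),p+R@(TIP+[.07,0,0]),p+R@(TIP+[0.07,0,.003]),MOUTH]
print((proj(s,q)-[u0,v0]+.5)*k-.5)
s['color']=cv2.convertScaleAbs(s['color'],alpha=2)
crop(s,u0,v0,u0+60,v0+60,k,'s3c')
```

```text
[0.64245707 0.26655981 0.14853742] [ 3.1405875  -0.30043603  1.66418201]
tip [0.6528884  0.15501142 0.14250897] along -0.011198826822417454 perp 0.0005685574765492136 lat -1.8073129530677455e-05
[[284.87122029 310.09182174]
 [194.88746998 165.93518121]
 [193.60229722 170.68922074]
 [299.41807597 334.57190371]]
```

View pics/s3c.png

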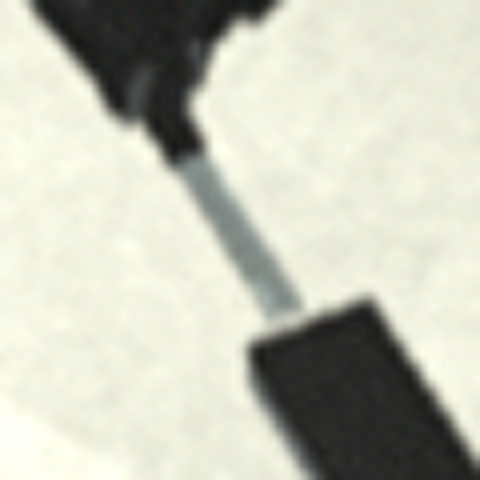

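Emit:
{"name": "play_rows", "arguments": {
  "motion": [-0.003,0,0.0005,0,0,0,1,-0.006,0,0.0005,0,0,0,1,-0.01,0,0.0005,0,0,0,1,-0.014,0,0.0005,0,0,0,1,-0.016,0,0.0005,0,0,0,1]
}}

```text
clock: 15.5
ee_pos: [0.6439, 0.2507, 0.143]
tool_rot: [3.141, -0.3, 1.664]
ft_force: [-0.8, 0.1, -0.6]
width: 0.0141
```

Emit:
{"name": "play_rows", "arguments": {
  "motion": [-0.001,0,0,0,0,0,1,-0.002,0,0,0,0,0,1,-0.003,0,0,0,0,0,1,-0.004,0,0,0,0,0,1,-0.004,0,0,0,0,0,1]
}}

```text
clock: 15.92
ee_pos: [0.6443, 0.2468, 0.1418]
tool_rot: [3.141, -0.3, 1.664]
ft_force: [-1.2, -0.8, -0.4]
width: 0.0143
```

Emit:
{"name": "play_rows", "arguments": {
  "motion": [-0.002,0,0,0,0,0,1,-0.004,0,0,0,0,0,1,-0.006,0,0,0,0,0,1,-0.008,0,0,0,0,0,1,-0.008,0,0,0,0,0,1]
}}

```text
clock: 16.33
ee_pos: [0.645, 0.2388, 0.1392]
tool_rot: [3.141, -0.3, 1.663]
ft_force: [-0.1, -0.1, -0.5]
width: 0.0142
```

Emit:
{"name": "play_rows", "arguments": {
  "motion": [-0.001,0,0,0,0,0,1,-0.002,0,0,0,0,0,1,-0.003,0,0,0,0,0,1,-0.005,0,0,0,0,0,1,-0.005,0,0,0,0,0,1]
}}

```text
clock: 16.75
ee_pos: [0.6455, 0.2338, 0.1376]
tool_rot: [3.141, -0.3, 1.663]
ft_force: [0.1, -0.0, -0.3]
width: 0.0145
```

Run:
```python
from plan import *
p,r,s=pose(); R=Rm(r); w=p+R@TIP; Q=w-MOUTH; print(p,r,s['ft_force'],'along',Q@XS,'perp',Q@ZS,'lat',Q@np.cross(ZS,XS))
```

```text
[0.64546295 0.2337576  0.13758504] [ 3.14127574 -0.30005536  1.66322591] [ 0.14439656 -0.0491686  -0.3455777 ] along 0.023494713037848197 perp -0.00011588193088772016 lat -0.0002273096818700663
```

Run:
```python
from plan import *
p,r,s=pose(); R=Rm(r); F=MOUTH-.0035*ZS
P0=p-.0019*ZS+.001*XS
def at(th):
    Q=Ro.from_rotvec(np.cross(ZS,XS)*-th).as_matrix(); return (F+Q@(P0-F),Q@R,1)
print(at(.2)[0],at(.2)[1][:,0])
W=[at(t) for t in (0,.05,.1,.15,.2)]
plan(W,lin=.03,ang=.2)
plan([at(t) for t in(.25,.3,.35,.4,.45)],lin=.03,ang=.2,start=at(.2)[:2])
```

```text
[0.6456634  0.23164729 0.11794893] [-0.09192626  0.99074303  0.09988899]
[-0.001, 0.0, 0.0019, 0.0, 0.0, 0.0, 1, -0.0024, 0.0, 0.0061, 0.0, -0.05, 0.0, 1, -0.004, 0.0, 0.0102, 0.0, -0.1, 0.0, 1, -0.0058, 0.0, 0.0142, 0.0, -0.15, 0.0, 1, -0.0078, 0.0, 0.0181, 0.0, -0.2, 0.0, 1]
[-0.0014, 0.0, 0.0042, 0.0, -0.05, 0.0, 1, -0.003, 0.0, 0.0083, 0.0, -0.1, 0.0, 1, -0.0048, 0.0, 0.0123, 0.0, -0.15, 0.0, 1, -0.0068, 0.0, 0.0162, 0.0, -0.2, 0.0, 1, -0.009, 0.0, 0.0201, -0.001, -0.25, 0.0, 1]
```

Emit:
{"name": "play_rows", "arguments": {
  "motion": [-0.001,0,0.0019,0,0,0,1,-0.0024,0,0.0061,0,-0.05,0,1,-0.004,0,0.0102,0,-0.1,0,1,-0.0058,0,0.0142,0,-0.15,0,1,-0.0078,0,0.0181,0,-0.2,0,1]
}}

```text
clock: 17.17
ee_pos: [0.6458, 0.2315, 0.1179]
tool_rot: [3.141, -0.098, 1.663]
ft_force: [0.6, -1.6, -1.3]
width: 0.0144
```

Emit:
{"name": "play_rows", "arguments": {
  "motion": [0,0,0,0,0,0,1,0,0,0,0,0,0,1,0,0,0,0,0,0,1,0,0,0,0,0,0,1,0,0,0,0,0,0,1]
}}

```text
clock: 17.58
ee_pos: [0.6459, 0.2313, 0.1181]
tool_rot: [3.141, -0.099, 1.663]
ft_force: [-0.4, 1.9, -1.4]
width: 0.0144
```

Run:
```python
from plan import *
p,r,s=pose(); print(p,r,s['ft_force'],s['wrist_torque'],s['width'])
```

```text
[0.64590143 0.23133268 0.11809007] [ 3.14058803 -0.09885916  1.6625452 ] [-0.43157022  1.93286916 -1.37439495] [ 0.42505858  0.05336152 -0.00164909] 0.014442974068111876
```

Emit:
{"name": "play_rows", "arguments": {
  "motion": [-0.0014,0,0.0042,0,-0.05,0,1,-0.003,0,0.0083,0,-0.1,0,1,-0.0048,0,0.0123,0,-0.15,0,1,-0.0048,0,0.0123,0,-0.15,0,1,-0.0048,0,0.0123,0,-0.15,0,1]
}}

```text
clock: 18.0
ee_pos: [0.646, 0.2282, 0.1052]
tool_rot: [3.141, 0.049, 1.663]
ft_force: [-0.2, 2.7, -0.5]
width: 0.0144
```

Run:
```python
from plan import *
p,r,s=pose(); print(p,r,s['ft_force'],s['wrist_torque'],s['width'])
```

```text
[0.6460398  0.22816063 0.1052072 ] [3.14122289 0.04940466 1.66291133] [-0.24198792  2.72608141 -0.50284053] [ 0.61289813  0.16611739 -0.0757782 ] 0.014372128931258835
```

Emit:
{"name": "play_rows", "arguments": {
  "motion": [-0.0014,0,0.0042,0,-0.05,0,1,-0.003,0,0.0083,0,-0.1,0,1,-0.003,0,0.0083,0,-0.1,0,1,-0.003,0,0.0083,0,-0.1,0,1,-0.003,0,0.0083,0,-0.1,0,1]
}}

```text
clock: 18.42
ee_pos: [0.6466, 0.2246, 0.0976]
tool_rot: [3.141, 0.147, 1.663]
ft_force: [-0.8, 0.4, -1.0]
width: 0.014
```

Run:
```python
from plan import *
d=snap('side','s4'); print(d['p'],pose()[1]); s=pose()[2];print(s['ft_force'],s['wrist_torque'],s['width'])
a,b=ld('side0'),d
print('cover hi-end:',[ (cv2.cvtColor(x['color'],cv2.COLOR_BGR2GRAY)[140:170,262]).tolist() for x in(a,b)])
```

```text
[0.64655455 0.22459239 0.09756089] [3.1406127  0.14732439 1.66224189]
[ 0.46756229  0.04761844 -0.44121327] [ 0.08152865  0.00407538 -0.01811868] 0.014347064261867328
cover hi-end: [[106, 106, 106, 107, 106, 106, 106, 105, 105, 104, 106, 107, 108, 109, 100, 71, 33, 18, 20, 20, 20, 19, 20, 19, 20, 19, 18, 18, 18, 27], [117, 116, 119, 120, 119, 117, 116, 116, 115, 116, 118, 120, 117, 91, 46, 23, 19, 19, 20, 20, 19, 19, 19, 19, 16, 18, 24, 34, 49, 55]]
```

Emit:
{"name": "play_rows", "arguments": {
  "motion": [0.004,0,-0.001,0,0.02,0,1,0.012,0,-0.002,0,0.02,0,1,0.02,0,-0.002,0,0.02,0,1,0.035,0,-0.002,0,0.02,0,1,0.06,0,-0.002,0,0.02,0,1]
}}

```text
clock: 18.88
ee_pos: [0.6413, 0.2843, 0.0911]
tool_rot: [3.14, 0.127, 1.661]
ft_force: [-0.0, 0.1, -0.1]
width: 0.0143
```

Emit:
{"name": "play_rows", "arguments": {
  "motion": [0.02,0,-0.03,0,0,0,1,0.03,0,-0.06,0,0,0,1,0.03,0,-0.1,0,0,0,1,0.03,0,-0.14,0,0,0,1,0.03,0,-0.16,0,0,0,1]
}}

```text
clock: 19.3
ee_pos: [0.6365, 0.3366, 0.2512]
tool_rot: [3.136, 0.125, 1.662]
ft_force: [0.5, -0.3, 0.4]
width: 0.0144
```

Run:
```python
from plan import *
s=snap('side','s5'); d=snap('top','t5'); print(s['p'],pose()[1],pose()[2]['width'])
for x in(s,d): x['color']=cv2.convertScaleAbs(x['color'],alpha=1.8)
crop(s,150,120,320,240,4,'x1'); crop(d,150,120,330,250,4,'x2')
a=cv2.imread('pics/x1.png');b=cv2.imread('pics/x2.png'); h=min(a.shape[0],b.shape[0])
o=np.hstack([a[:h,200:],b[:h]]); o=cv2.resize(o,(800,int(o.shape[0]*800/o.shape[1]))); print(o.shape); cv2.imwrite('pics/m2.png',o)
```

```text
[0.63651984 0.33656417 0.25120881] [3.13416638 0.1244357  1.66150402] 0.014285473861508627
(320, 800, 3)
```

View pics/m2.png

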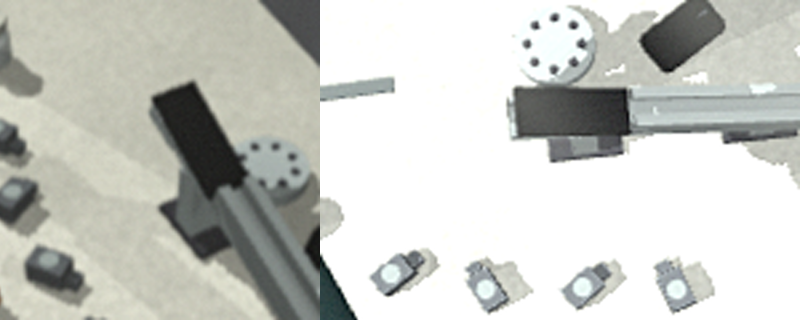

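Run:
```python
from plan import *
Q=down(1.5708)
plan([((.52,.12,.3),down(1.62),1),((.40,-.15,.26),Q,1),((.385,-.285,.10),Q,1),((.385,-.285,.02),Q,1)],lin=.04)
```

```text
[-0.0299, -0.0194, -0.0035, 0.001, 0.018, 0.006, 1, -0.0599, -0.0388, -0.007, 0.003, 0.036, 0.012, 1, -0.0898, -0.0583, -0.0104, 0.004, 0.053, 0.018, 1, -0.1197, -0.0777, -0.0139, 0.006, 0.071, 0.024, 1, -0.1496, -0.0971, -0.0174, 0.007, 0.089, 0.03, 1]
[-0.0301, -0.0186, -0.006, 0.001, 0.018, 0.006, 1, -0.0602, -0.0371, -0.012, 0.003, 0.036, 0.012, 1, -0.0927, -0.0542, -0.0059, 0.003, 0.035, 0.018, 1, -0.1253, -0.0712, 0.0002, 0.003, 0.035, 0.024, 1, -0.1579, -0.0883, 0.0063, 0.003, 0.035, 0.03, 1]
[-0.0333, -0.016, 0.005, 0.0, 0.0, 0.006, 1, -0.0665, -0.0321, 0.01, 0.0, 0.0, 0.012, 1, -0.0998, -0.0481, 0.015, 0.0, 0.0, 0.018, 1, -0.1331, -0.0641, 0.02, 0.0, 0.0, 0.025, 1, -0.1664, -0.0802, 0.025, 0.0, 0.0, 0.031, 1]
[-0.0225, -0.0025, 0.0267, 0.0, 0.0, 0.0, 1, -0.045, -0.005, 0.0533, 0.0, 0.0, 0.0, 1, -0.0675, -0.0075, 0.08, 0.0, 0.0, 0.0, 1, -0.09, -0.01, 0.1067, 0.0, 0.0, 0.0, 1, -0.1125, -0.0125, 0.1333, 0.0, 0.0, 0.0, 1]
[-0.0225, -0.0025, 0.0267, 0.0, 0.0, 0.0, 1, -0.0225, -0.0025, 0.0667, 0.0, 0.0, 0.0, 1, -0.0225, -0.0025, 0.1067, 0.0, 0.0, 0.0, 1]
```

Emit:
{"name": "play_rows", "arguments": {
  "motion": [-0.03,-0.019,-0.004,0.001,0.018,0.006,1,-0.06,-0.039,-0.007,0.003,0.036,0.012,1,-0.09,-0.058,-0.01,0.004,0.053,0.018,1,-0.12,-0.078,-0.014,0.006,0.071,0.024,1,-0.15,-0.097,-0.017,0.007,0.089,0.03,1]
}}

```text
clock: 19.82
ee_pos: [0.5523, 0.1812, 0.2845]
tool_rot: [3.14, 0.035, 1.633]
ft_force: [0.0, 0.4, -0.5]
width: 0.0143
```

Emit:
{"name": "play_rows", "arguments": {
  "motion": [-0.03,-0.019,-0.006,0.001,0.018,0.006,1,-0.06,-0.037,-0.012,0.003,0.036,0.012,1,-0.093,-0.054,-0.006,0.003,0.035,0.018,1,-0.125,-0.071,0,0.003,0.035,0.024,1,-0.158,-0.088,0.006,0.003,0.035,0.03,1]
}}

```text
clock: 20.23
ee_pos: [0.4732, 0.0174, 0.2827]
tool_rot: [-3.14, -0.001, 1.603]
ft_force: [0.8, -0.5, -0.8]
width: 0.0144
```

Emit:
{"name": "play_rows", "arguments": {
  "motion": [-0.033,-0.016,0.005,0,0,0.006,1,-0.067,-0.032,0.01,0,0,0.012,1,-0.1,-0.048,0.015,0,0,0.018,1,-0.133,-0.064,0.02,0,0,0.025,1,-0.166,-0.08,0.025,0,0,0.031,1]
}}

```text
clock: 20.65
ee_pos: [0.3977, -0.1517, 0.2566]
tool_rot: [-3.139, -0.001, 1.572]
ft_force: [1.3, -0.5, -0.9]
width: 0.0144
```

Emit:
{"name": "play_rows", "arguments": {
  "motion": [-0.022,-0.003,0.027,0,0,0,1,-0.045,-0.005,0.053,0,0,0,1,-0.068,-0.008,0.08,0,0,0,1,-0.09,-0.01,0.107,0,0,0,1,-0.112,-0.012,0.133,0,0,0,1]
}}

```text
clock: 21.07
ee_pos: [0.3852, -0.2639, 0.1211]
tool_rot: [-3.138, -0.002, 1.572]
ft_force: [0.2, 0.4, -0.6]
width: 0.0143
```

Run:
```python
from plan import *
p,r,s=pose(); print(p,r,s['width'])
Q=down(1.5708)
plan([((.385,-.285,.03),Q,1),((.385,-.285,-.010),Q,1)],lin=.04)
```

```text
[ 0.38521177 -0.26393278  0.12107639] [-3.13845940e+00 -2.07088786e-03  1.57240729e+00] 0.014278098121245296
[-0.0071, 0.0, 0.0303, -0.001, -0.001, 0.001, 1, -0.0142, 0.0, 0.0607, -0.002, -0.001, 0.001, 1, -0.0213, 0.0, 0.091, -0.003, -0.002, 0.002, 1, -0.0213, 0.0002, 0.131, -0.003, -0.002, 0.002, 1]
```

Emit:
{"name": "play_rows", "arguments": {
  "motion": [-0.007,0,0.03,-0.001,-0.001,0,1,-0.014,0,0.06,-0.002,-0.001,0,1,-0.021,0,0.09,-0.003,-0.002,0.002,1,-0.021,0,0.12,-0.003,-0.002,0.002,1,-0.021,0,0.127,-0.003,-0.002,0.002,1]
}}

```text
clock: 21.48
ee_pos: [0.3828, -0.2825, -0.0115]
tool_rot: [-3.136, -0.005, 1.57]
ft_force: [-0.8, 0.5, -2.5]
width: 0.0143
```

Emit:
{"name": "play_rows", "arguments": {
  "motion": [0,0,0.003,0,0,0,1,0,0,0.003,0,0,0,1,0,0,0.006,0,0,0,1,0,0,0.006,0,0,0,1,0,0,0.006,0,0,0,1]
}}

```text
clock: 21.9
ee_pos: [0.3834, -0.2828, -0.0163]
tool_rot: [-3.137, -0.004, 1.57]
ft_force: [0.8, 0.2, -0.6]
width: 0.0142
```

Run:
```python
from plan import *
p,r,s=pose(); print(p,r,s['width'],s['ft_force'],s['wrist_torque'])
```

```text
[ 0.38337899 -0.28279757 -0.01627065] [-3.13740557 -0.00368175  1.57040386] 0.014174143943342984 [ 0.8076225   0.21744428 -0.64135627] [ 0.03285802 -0.06812823 -0.0031833 ]
```

Emit:
{"name": "play_rows", "arguments": {
  "motion": [0,0,0,0,0,0,0,0,0,0,0,0,0,0,0,0,0,0,0,0,0,0,0,0,0,0,0,0,0,0,-0.01,0,0,0,0]
}}

```text
clock: 22.32
ee_pos: [0.3826, -0.2822, -0.0075]
tool_rot: [-3.135, -0.005, 1.57]
ft_force: [-0.4, 0.1, -1.5]
width: 0.0741
```

Emit:
{"name": "play_rows", "arguments": {
  "motion": [0,0,-0.03,0,0,0,0,0,0,-0.07,0,0,0,0,0,0,-0.11,0,0,0,0,0,0,-0.15,0,0,0,0,0,0,-0.19,0,0,0,0]
}}

```text
clock: 22.73
ee_pos: [0.3834, -0.2829, 0.1855]
tool_rot: [-3.136, -0.005, 1.57]
ft_force: [0.6, -0.5, 0.6]
width: 0.0851
```

```bash
cat >> plan.py <<'E'
RC=down(YR,.39); XC=-RC[:,0]; ZC=-RC[:,2]; CB=EDGE+.128*XS-.064*XC
H52=.0243
E
python3 - <<'E'
from plan import *
t=snap('top','t6'); print('cover centre bottom',CB)
g=CB+RC[:,2]*(H52-.001); print('tcp at grip',g)
plan([((.52,-.10,.3),down(1.62,.1),0),(g+.12*ZC,RC,0)],lin=.04)
E
```

```text
cover centre bottom [0.65996582 0.08069381 0.12850547]
tcp at grip [0.65912815 0.08951251 0.10695509]
[0.0263, 0.0193, -0.0152, 0.001, 0.014, -0.007, 0.0, 0.0527, 0.0386, -0.0303, 0.001, 0.029, -0.014, 0.0, 0.079, 0.0578, -0.0455, 0.002, 0.043, -0.021, 0.0, 0.1053, 0.0771, -0.0606, 0.002, 0.058, -0.028, 0.0, 0.1316, 0.0964, -0.0758, 0.003, 0.072, -0.035, 0.0]
[0.0267, 0.0202, -0.0133, 0.001, 0.014, -0.007, 0.0, 0.0533, 0.0404, -0.0266, 0.001, 0.029, -0.014, 0.0, 0.0754, 0.0651, -0.0113, 0.003, 0.077, -0.022, 0.0, 0.0976, 0.0898, 0.004, 0.005, 0.125, -0.029, 0.0, 0.1197, 0.1146, 0.0193, 0.007, 0.174, -0.036, 0.0]
[0.0183, 0.0256, 0.0186, 0.002, 0.048, -0.007, 0.0, 0.0365, 0.0512, 0.0372, 0.004, 0.097, -0.015, 0.0, 0.0548, 0.0768, 0.0559, 0.006, 0.145, -0.022, 0.0]
```

Emit:
{"name": "play_rows", "arguments": {
  "motion": [0.026,0.019,-0.015,0,0.014,-0.007,0,0.053,0.039,-0.03,0.001,0.029,-0.014,0,0.079,0.058,-0.045,0.002,0.043,-0.021,0,0.105,0.077,-0.06,0.002,0.058,-0.028,0,0.132,0.096,-0.076,0.003,0.072,-0.035,0]
}}

```text
clock: 23.2
ee_pos: [0.4815, -0.1508, 0.2714]
tool_rot: [3.142, -0.072, 1.606]
ft_force: [1.5, -1.0, 0.1]
width: 0.0859
```

Emit:
{"name": "play_rows", "arguments": {
  "motion": [0.027,0.02,-0.013,0,0.014,-0.007,0,0.053,0.04,-0.027,0.001,0.029,-0.014,0,0.075,0.065,-0.011,0.003,0.077,-0.022,0,0.098,0.09,0.004,0.005,0.125,-0.029,0,0.12,0.115,0.019,0.007,0.174,-0.036,0]
}}

```text
clock: 23.62
ee_pos: [0.5931, -0.0242, 0.262]
tool_rot: [3.141, -0.247, 1.643]
ft_force: [0.3, -0.0, -0.5]
width: 0.0857
```

Emit:
{"name": "play_rows", "arguments": {
  "motion": [0.018,0.026,0.019,0.002,0.048,-0.007,0,0.036,0.051,0.037,0.004,0.097,-0.015,0,0.055,0.077,0.056,0.006,0.145,-0.022,0,0.055,0.077,0.056,0.006,0.145,-0.022,0,0.055,0.077,0.056,0.006,0.145,-0.022,0]
}}

```text
clock: 24.03
ee_pos: [0.6651, 0.0488, 0.2198]
tool_rot: [-3.14, -0.393, 1.667]
ft_force: [-0.1, -0.3, 1.1]
width: 0.0854
```

Run:
```python
from plan import *
d=snap('wrist','w7'); g=CB+RC[:,2]*(H52-.001); print(d['p'],pose()[1])
Y=np.cross(ZC,XC); C=CB+.009*ZC; q=[C+.026*Y-.064*XC,C-.026*Y-.064*XC,C+.026*Y+.064*XC,C-.026*Y+.064*XC]
print('top pred',proj(ld('t5'),q).round(1).tolist(),'side pred',proj(ld('s5'),q).round(1).tolist()); print('wrist',proj(d,q).round(1).tolist())
d['color']=cv2.convertScaleAbs(d['color'],alpha=1.6); cv2.imwrite('pics/w7b.png',d['color'])
plan([(g+.03*ZC,RC,0),(g,RC,0)],lin=.03)
```

```text
[0.66508526 0.04879794 0.21976101] [ 3.14081106 -0.39176847  1.66699719]
top pred [[222.3, 152.6], [223.9, 170.6], [264.3, 153.2], [266.2, 170.4]] side pred [[271.4, 149.3], [256.1, 155.1], [293.0, 186.6], [277.5, 193.2]]
wrist [[281.8, 124.5], [225.6, 124.4], [278.1, 248.5], [229.1, 248.4]]
[-0.0013, -0.0005, 0.0229, 0.0, 0.0, 0.0, 0.0, -0.0026, -0.0009, 0.0458, 0.0, -0.001, 0.001, 0.0, -0.0038, -0.0014, 0.0687, 0.0, -0.001, 0.001, 0.0, -0.0051, -0.0019, 0.0916, 0.0, -0.002, 0.001, 0.0, -0.0051, -0.0019, 0.1066, 0.0, -0.002, 0.001, 0.0]
[0.0, 0.0, 0.015, 0.0, 0.0, 0.0, 0.0]
```

View pics/w7b.png

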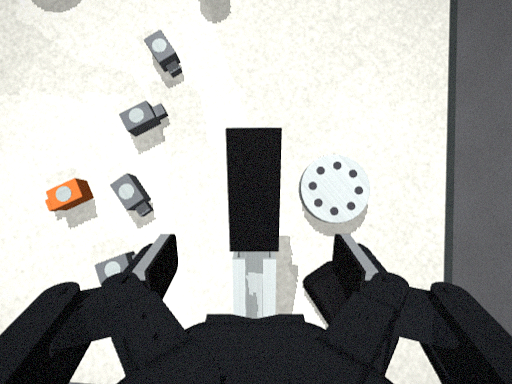

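Run:
```python
from plan import *
for n in('side0','s3','s4','s5'):
    g=cv2.cvtColor(ld(n)['color'],cv2.COLOR_BGR2GRAY).astype(float)
    o=[]
    for c in(258,260,262,264,266,268):
        col=g[140:175,c]; i=np.where((col[:-1]>60)&(col[1:]<=60))[0]; o.append((140+i+(col[i]-60)/(col[i]-col[i+1])).round(1).tolist())
    print(n,o)
d=ld('w7')
from scipy.optimize import least_squares
ob=np.array([[281,128],[226.8,128],[279,250.3],[229.8,250.3]])
def pts(v):
    R=down(v[3],v[4]);X=-R[:,0];Z=-R[:,2];Y=np.cross(Z,X);C=np.array([v[0],v[1],v[2]])
    return np.array([C+.026*Y-.064*X,C-.026*Y-.064*X,C+.026*Y+.064*X,C-.026*Y+.064*X])
r=least_squares(lambda v:(proj(d,pts(v))-ob).ravel(),np.r_[CB+.009*ZC,YR,.35]);print('fit top centre',r.x,r.fun.round(1),'pred',CB+.009*ZC)
```

```text
side0 [[156.6], [155.8], [155.3], [154.2], [153.6], [152.7]]
s3 [[156.8], [156.0], [155.4], [154.4], [153.7], [152.9]]
s4 [[152.5], [153.4, 166.0], [153.7], [152.9], [152.4], [151.7]]
s5 [[155.3], [154.6], [153.7], [152.8], [152.3], [151.5]]
fit top centre [0.66090167 0.07603363 0.13066575 1.67030354 0.34015701] [ 0.  -0.1  0.   0.  -0.4  0.   0.3  0.1] pred [0.66028939 0.07728745 0.13682965]
```

```bash
sed -i 's/^RC=down(YR,.39)/RC=down(YR,.36)/' plan.py
python3 - <<'E'
from plan import *
g=CB+RC[:,2]*(H52-.001); print(pose()[0],g,CB+.009*ZC)
plan([(g+.03*ZC,RC,0),(g+.008*ZC,RC,0)],lin=.03)
E
```

```text
[0.66490684 0.04821814 0.22128889] [0.65912316 0.08956509 0.10491257] [0.66019913 0.07823762 0.13514204]
[-0.0012, -0.0005, 0.0234, 0.0, -0.008, 0.0, 0.0, -0.0025, -0.0009, 0.0467, 0.0, -0.016, 0.001, 0.0, -0.0037, -0.0014, 0.0701, 0.0, -0.024, 0.001, 0.0, -0.0049, -0.0019, 0.0935, 0.0, -0.032, 0.001, 0.0, -0.0056, -0.0019, 0.1155, 0.0, -0.032, 0.001, 0.0]
```

Emit:
{"name": "play_rows", "arguments": {
  "motion": [-0.001,0,0.023,0,-0.008,0,0,-0.0025,-0.001,0.047,0,-0.016,0,0,-0.004,-0.0015,0.07,0,-0.024,0.001,0,-0.005,-0.002,0.0935,0,-0.032,0.001,0,-0.005,-0.002,0.0935,0,-0.032,0.001,0]
}}

```text
clock: 24.5
ee_pos: [0.658, 0.0793, 0.1305]
tool_rot: [-3.138, -0.359, 1.665]
ft_force: [-1.0, 0.8, -0.6]
width: 0.0856
```

Emit:
{"name": "play_rows", "arguments": {
  "motion": [-0.001,0,0.006,0,0,0,0,-0.001,0,0.012,0,0,0,0,-0.001,0,0.018,0,0,0,0,-0.001,0,0.024,0,0,0,0,-0.001,0,0.029,0,0,0,0]
}}

```text
clock: 24.92
ee_pos: [0.6572, 0.0884, 0.1031]
tool_rot: [-3.139, -0.359, 1.665]
ft_force: [-0.1, -0.2, -0.8]
width: 0.0855
```

Run:
```python
from plan import *
p,r,s=pose(); g=CB+RC[:,2]*(H52-.001); print(p,r,s['ft_force'],'err tool',Rm(r).T@(g-p))
```

```text
[0.65723479 0.08841304 0.10305115] [-3.13920932 -0.35916039  1.66515307] [-0.12024992 -0.23384408 -0.76522074] err tool [ 0.00156144  0.00198516 -0.00140679]
```

Emit:
{"name": "play_rows", "arguments": {
  "motion": [0.001,0.002,-0.001,0,0,0,1,0.001,0.002,-0.001,0,0,0,1,0.001,0.002,-0.001,0,0,0,1,0.001,0.002,-0.001,0,0,0,1,0.001,0.002,-0.001,0,0,0,1]
}}

```text
clock: 25.33
ee_pos: [0.6596, 0.0891, 0.105]
tool_rot: [-3.141, -0.359, 1.665]
ft_force: [1.6, -0.5, 3.4]
width: 0.0505
```

Emit:
{"name": "play_rows", "arguments": {
  "motion": [0,0,0,0,0,0,1,0,0,0,0,0,0,1,0,0,0,0,0,0,1,0,0,-0.001,0,0,0,1,0,0,-0.003,0,0,0,1]
}}

```text
clock: 25.75
ee_pos: [0.6594, 0.0881, 0.1074]
tool_rot: [-3.14, -0.359, 1.665]
ft_force: [-0.4, 0.9, -0.2]
width: 0.0502
```

Run:
```python
from plan import *
p,r,s=pose(); print(p,r,s['ft_force'],s['wrist_torque'],s['width'])
```

```text
[0.65941522 0.08805944 0.10741585] [-3.13951885 -0.35914379  1.6651996 ] [-0.40101473  0.93506853 -0.20073546] [-0.18051589 -0.02776636 -0.01786225] 0.05018412572448942
```

Emit:
{"name": "play_rows", "arguments": {
  "motion": [0,0,-0.005,0,0,0,1,0,0,-0.01,0,0,0,1,0,0,-0.02,0,0,0,1,0,0,-0.035,0,0,0,1,0,0,-0.05,0,0,0,1]
}}

```text
clock: 26.17
ee_pos: [0.6611, 0.07, 0.1556]
tool_rot: [-3.139, -0.359, 1.665]
ft_force: [0.3, -0.3, 0.0]
width: 0.0502
```

Run:
```python
from plan import *
p,r,s=pose(); print(p,r,s['ft_force'],s['wrist_torque'],s['width'])
Q=down(1.5708)
plan([((.62,.03,.27),down(1.63,.2),1),((.49,-.25,.25),Q,1),((.492,-.312,.12),Q,1)],lin=.04)
```

```text
[0.66114546 0.06999795 0.15560525] [-3.1394326  -0.35878455  1.66520959] [ 0.33028691 -0.3413373   0.04792427] [-0.25488796 -0.00682403  0.01057919] 0.050183849010861994
[0.0016, -0.0112, -0.0299, -0.003, -0.04, 0.009, 1, 0.0033, -0.0225, -0.0598, -0.006, -0.079, 0.017, 1, 0.0049, -0.0337, -0.0897, -0.009, -0.119, 0.026, 1, 0.0065, -0.045, -0.1196, -0.012, -0.159, 0.034, 1, -0.0256, -0.0645, -0.1289, -0.013, -0.184, 0.042, 1]
[-0.034, -0.018, -0.0035, -0.001, -0.025, 0.007, 1, -0.0681, -0.0361, -0.0069, -0.001, -0.05, 0.015, 1, -0.1021, -0.0541, -0.0104, -0.002, -0.075, 0.022, 1, -0.1361, -0.0722, -0.0139, -0.003, -0.1, 0.03, 1, -0.1701, -0.0902, -0.0173, -0.004, -0.125, 0.037, 1]
[-0.0348, -0.0168, 0.0008, -0.001, -0.025, 0.007, 1, -0.0697, -0.0335, 0.0016, -0.001, -0.05, 0.015, 1, -0.0868, -0.0332, 0.0332, -0.001, -0.05, 0.015, 1, -0.1039, -0.0329, 0.0649, -0.001, -0.05, 0.015, 1, -0.121, -0.0326, 0.0966, -0.001, -0.05, 0.015, 1]
[-0.0155, 0.0005, 0.0325, 0.0, 0.0, 0.0, 1]
```

Emit:
{"name": "play_rows", "arguments": {
  "motion": [0.0015,-0.011,-0.03,-0.003,-0.04,0.009,1,0.003,-0.022,-0.06,-0.006,-0.079,0.017,1,0.005,-0.034,-0.09,-0.009,-0.119,0.026,1,0.0065,-0.045,-0.12,-0.012,-0.159,0.034,1,-0.026,-0.064,-0.129,-0.013,-0.184,0.042,1]
}}

```text
clock: 26.58
ee_pos: [0.6053, -0.0041, 0.2763]
tool_rot: [3.132, -0.172, 1.625]
ft_force: [1.2, -0.3, 0.6]
width: 0.0503
```

Emit:
{"name": "play_rows", "arguments": {
  "motion": [-0.034,-0.018,-0.003,-0.001,-0.025,0.007,1,-0.068,-0.036,-0.007,-0.001,-0.05,0.015,1,-0.102,-0.054,-0.01,-0.002,-0.075,0.022,1,-0.136,-0.072,-0.014,-0.003,-0.1,0.03,1,-0.17,-0.09,-0.017,-0.004,-0.125,0.037,1]
}}

```text
clock: 27.0
ee_pos: [0.5234, -0.181, 0.2649]
tool_rot: [3.131, -0.045, 1.586]
ft_force: [0.5, -0.5, -0.7]
width: 0.0504
```

Emit:
{"name": "play_rows", "arguments": {
  "motion": [-0.035,-0.017,0.001,-0.001,-0.025,0.007,1,-0.07,-0.034,0.002,-0.001,-0.05,0.015,1,-0.087,-0.033,0.033,-0.001,-0.05,0.015,1,-0.104,-0.033,0.065,-0.001,-0.05,0.015,1,-0.121,-0.033,0.097,-0.001,-0.05,0.015,1]
}}

```text
clock: 27.42
ee_pos: [0.4928, -0.2998, 0.1632]
tool_rot: [3.128, 0.007, 1.569]
ft_force: [-0.1, -0.1, -0.8]
width: 0.0502
```

Run:
```python
from plan import *
p,r,s=pose(); print(p,r,s['ft_force'],s['wrist_torque'],s['width'])
Q=down(1.5708)
plan([((.492,-.312,.10),Q,1),((.492,-.312,.005),Q,1)],lin=.04)
```

```text
[ 0.49284782 -0.29979675  0.1632096 ] [3.12783844 0.00696013 1.56873592] [-0.14948229 -0.05540951 -0.80743963] [-0.01833006 -0.01246488  0.00203165] 0.05017254257031182
[-0.0059, -0.0008, 0.0316, 0.007, 0.003, -0.001, 1, -0.0118, -0.0017, 0.0633, 0.014, 0.007, -0.002, 1, -0.0115, -0.0021, 0.0949, 0.014, 0.007, -0.002, 1, -0.0113, -0.0026, 0.1266, 0.014, 0.007, -0.002, 1, -0.0111, -0.003, 0.1583, 0.014, 0.007, -0.002, 1]
```

Emit:
{"name": "play_rows", "arguments": {
  "motion": [-0.006,-0.001,0.03,0.007,0.003,0,1,-0.012,-0.002,0.063,0.014,0.007,-0.002,1,-0.0115,-0.002,0.095,0.014,0.007,-0.002,1,-0.011,-0.003,0.127,0.014,0.007,-0.002,1,-0.011,-0.003,0.155,0.014,0.007,-0.002,1]
}}

```text
clock: 27.83
ee_pos: [0.4916, -0.3125, 0.0076]
tool_rot: [-3.141, 0.0, 1.57]
ft_force: [1.1, -0.1, -0.6]
width: 0.0499
```

Emit:
{"name": "play_rows", "arguments": {
  "motion": [0,0,0.001,0,0,0,1,0,0,0.003,0,0,0,1,0,0,0.005,0,0,0,1,0,0,0.007,0,0,0,1,0,0,0.007,0,0,0,1]
}}

```text
clock: 28.25
ee_pos: [0.4922, -0.3131, 0.0022]
tool_rot: [3.14, 0.002, 1.57]
ft_force: [-0.3, -0.5, -1.1]
width: 0.0499
```

Emit:
{"name": "play_rows", "arguments": {
  "motion": [0,0,0.001,0,0,0,1,0,0,0.002,0,0,0,1,0,0,0.002,0,0,0,1,0,0,0.002,0,0,0,1,0,0,0.002,0,0,0,1]
}}

```text
clock: 28.67
ee_pos: [0.4923, -0.3131, 0.0004]
tool_rot: [3.14, 0.002, 1.57]
ft_force: [0.6, 0.3, -1.4]
width: 0.0502
```

Emit:
{"name": "play_rows", "arguments": {
  "motion": [0,0,0.001,0,0,0,1,0,0,0.002,0,0,0,1,0,0,0.003,0,0,0,1,0,0,0.004,0,0,0,1,0,0,0.004,0,0,0,1]
}}

```text
clock: 29.08
ee_pos: [0.4922, -0.313, -0.004]
tool_rot: [3.14, 0.001, 1.57]
ft_force: [0.7, -0.1, -0.4]
width: 0.05
```

Emit:
{"name": "play_rows", "arguments": {
  "motion": [0,0,0.001,0,0,0,1,0,0,0.002,0,0,0,1,0,0,0.003,0,0,0,1,0,0,0.003,0,0,0,1,0,0,0.003,0,0,0,1]
}}

```text
clock: 29.5
ee_pos: [0.4921, -0.313, -0.007]
tool_rot: [3.14, 0.001, 1.57]
ft_force: [0.3, -0.7, 0.0]
width: 0.0501
```

Emit:
{"name": "play_rows", "arguments": {
  "motion": [0,0,0,0,0,0,0,0,0,0,0,0,0,0,0,0,0,0,0,0,0,0,0,0,0,0,0,0,0,0,-0.01,0,0,0,0]
}}

```text
clock: 29.92
ee_pos: [0.4913, -0.3124, 0.0016]
tool_rot: [-3.141, -0.0, 1.57]
ft_force: [0.3, 0.2, 0.0]
width: 0.0851
```

Emit:
{"name": "play_rows", "arguments": {
  "motion": [0,0,-0.03,0,0,0,0,0,0,-0.07,0,0,0,0,0,0,-0.11,0,0,0,0,0,0,-0.15,0,0,0,0,0,0,-0.19,0,0,0,0]
}}

```text
clock: 30.33
ee_pos: [0.4911, -0.3122, 0.1946]
tool_rot: [-3.141, 0.0, 1.57]
ft_force: [0.5, -0.2, -0.6]
width: 0.0852
```

Run:
```python
from plan import *
t=snap('top','t8'); print(t['p'])
t['color']=cv2.convertScaleAbs(t['color'],alpha=1.7); crop(t,160,130,425,290,3,'t8c')
```

```text
[ 0.49108954 -0.3121589   0.19458974]
```

View pics/t8c.png

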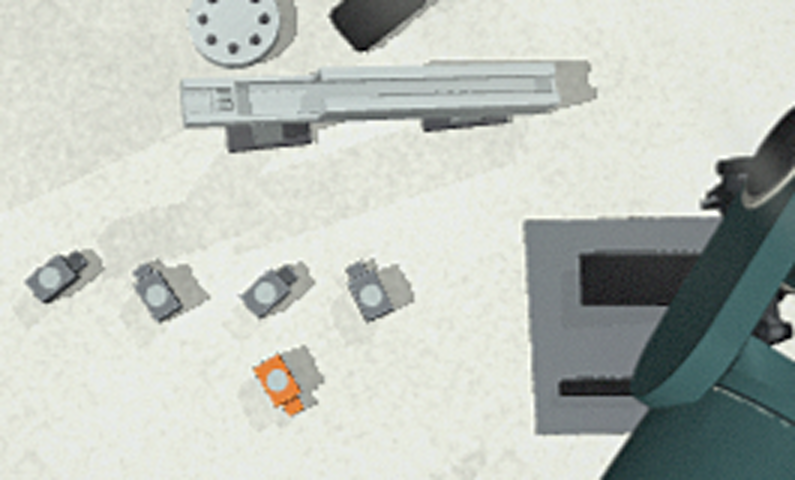

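Run:
```python
from plan import *
t=ld('t8'); c=lambda x,y:(160+(x+.5)/3-.5,130+(y+.5)/3-.5)
Y=np.cross(ZS,XS)
def rel(n,q,z):
    X=atz(t,*c(*q),z); D=X-EDGE; print(n,X.round(4),'along',(D@XS).round(4),'lat',(D@Y).round(4),'perp',(D@ZS).round(4))
rel('hiL',(181,80),.142); rel('hiR',(184,127),.142)
# tube roof start: roof ~ 34-10=24mm above cover underside plane: solve z iteratively
for n,q,pp in[('tubeL',(318,70),.024),('tubeR',(322,116),.024),('endL',(556,62),.024),('endR',(558,108),.024),('bayL',(238,82),-.010),('bayR',(240,114),-.010)]:
    z=.1
    for _ in range(20):
        X=atz(t,*c(*q),z); D=X-EDGE; z+= (pp-D@ZS)*.9
    rel(n,q,z)
g=np.array([.6595,.0885,.1065]); print('grip lat',(g-EDGE)@Y)
s=ld('side0');print(-np.array(t['R']).T@t['t'])
# disc detection for carriers
g=cv2.cvtColor(t['color'],cv2.COLOR_BGR2GRAY)
for n,q in[(1,(49,277)),(2,(157,295)),(3,(266,292)),(4,(371,294))]: print(n,atz(t,*c(*q),.028).round(4))
```

```text
hiL [0.6753 0.1474 0.142 ] along -0.0018 lat 0.0216 perp -0.0006
hiR [0.6294 0.144  0.142 ] along -0.0027 lat -0.0244 perp -0.0008
tubeL [0.688  0.017  0.1272] along 0.1278 lat 0.0219 perp 0.024
tubeR [0.6424 0.0136 0.1275] along 0.1268 lat -0.0239 perp 0.024
endL [ 0.7161 -0.2299  0.0503] along 0.3879 lat 0.0265 perp 0.024
endR [ 0.6668 -0.2291  0.052 ] along 0.3822 lat -0.0225 perp 0.024
bayL [0.68   0.0948 0.1158] along 0.0564 lat 0.0213 perp -0.01
bayR [0.6479 0.0928 0.1161] along 0.0553 lat -0.0109 perp -0.01
grip lat 0.00027443470605565643
[0.40116032 0.02918094 1.12358647]
1 [0.499  0.2945 0.028 ]
2 [0.4799 0.1827 0.028 ]
3 [0.4824 0.0711 0.028 ]
4 [ 0.4798 -0.0359  0.028 ]
```

```bash
cat >> plan.py <<'E'
P_BAY=EDGE+.0765*XS-.010*ZS      # floor point below body centre
PLACE=P_BAY+ZS*(.003+.013-.0214)
def wrap(y):
    while y<1.0: y+=2*np.pi
    while y>5: y-=2*np.pi
    return y
def pick(xy,yaw,g=.45):
    Q=down(wrap(yaw+np.pi)); return [((xy[0],xy[1],.10),Q,g),((xy[0],xy[1],-.008),Q,g)]
E
python3 - <<'E'
from plan import *
t=ld('t8'); c=lambda x,y:(160+(x+.5)/3-.5,130+(y+.5)/3-.5)
for n,a,b in[(1,(49,277),(77,259)),(2,(157,295),(147,267)),(3,(266,292),(290,271)),(4,(371,294),(358,266)),(9,(277,380),(297,410))]:
    A=atz(t,*c(*a),.028);B=atz(t,*c(*b),.014); v=B-A; print(n,A,np.arctan2(v[1],v[0]),np.linalg.norm(v[:2]))
plan([((.49,-.15,.16),down(2.6),.45)]+pick((.4798,-.0359),.49)[:1],lin=.04,ang=.12)
E
```

```text
1 [0.49901801 0.29449633 0.028     ] -0.9058502817248052 0.032203840474357655
2 [0.47994781 0.182744   0.028     ] 0.40482710198294797 0.03277290757307974
3 [0.48238375 0.0711468  0.028     ] -0.8232889643402926 0.03327198746086003
4 [ 0.47975396 -0.03586557  0.028     ] 0.38274717601487307 0.03234855722932795
9 [0.39404362 0.06017234 0.028     ] -2.558999099884061 0.03597648847134995
[0.0182, -0.0004, 0.0047, 0.0, 0.001, -0.114, 0.45, 0.0364, -0.0008, 0.0095, 0.001, 0.002, -0.229, 0.45, 0.0546, -0.0012, 0.0142, 0.001, 0.003, -0.343, 0.45, 0.0727, -0.0015, 0.0189, 0.002, 0.004, -0.458, 0.45, 0.0909, -0.0019, 0.0236, 0.002, 0.005, -0.572, 0.45]
[0.0155, 0.0095, 0.0048, 0.0, 0.001, -0.114, 0.45, 0.0309, 0.0191, 0.0096, 0.001, 0.002, -0.229, 0.45, 0.0464, 0.0286, 0.0144, 0.001, 0.003, -0.343, 0.45, 0.0619, 0.0381, 0.0192, 0.002, 0.004, -0.458, 0.45, 0.0732, 0.044, 0.0259, 0.002, 0.004, -0.573, 0.45]
[0.0063, 0.0111, 0.0067, 0.0, 0.0, -0.115, 0.45, 0.0126, 0.0221, 0.0133, 0.0, 0.0, -0.229, 0.45, 0.0188, 0.0332, 0.02, 0.0, 0.0, -0.344, 0.45, 0.0251, 0.0443, 0.0267, 0.0, 0.0, -0.458, 0.45, 0.0314, 0.0554, 0.0333, 0.0, 0.0, -0.573, 0.45]
[-0.0007, 0.0127, 0.0067, 0.0, 0.0, -0.115, 0.45, -0.0014, 0.0254, 0.0133, 0.0, 0.0, -0.229, 0.45, -0.0022, 0.0381, 0.02, 0.0, 0.0, -0.344, 0.45]
```

```bash
cat > yaw.py <<'E'
from plan import *
def det(d,xy,thr,half=.042,k=8,out=None):
    """blob of a carrier near xy rectified to the plane z=.02, 0.5 mm/px; returns centre, axis yaw, size"""
    n=int(half*2/.0005); xs=xy[0]+half-np.arange(n)*.0005; ys=xy[1]+half-np.arange(n)*.0005
    G=np.stack(np.meshgrid(xs,ys,indexing='ij'),-1).reshape(-1,2); X=np.c_[G,np.full(len(G),.022)]
    uv=proj(d,X).astype(np.float32).reshape(n,n,2)
    im=cv2.remap(cv2.cvtColor(d['color'],cv2.COLOR_BGR2GRAY),uv[...,0],uv[...,1],cv2.INTER_CUBIC)
    if out: cv2.imwrite(out,cv2.convertScaleAbs(cv2.resize(im,None,fx=2,fy=2),alpha=1.7))
    if thr is None: return im
    m=(im<thr).astype(np.uint8); m=cv2.morphologyEx(m,cv2.MORPH_OPEN,np.ones((9,9)))
    cn,_=cv2.findContours(m,0,2); c=max(cn,key=cv2.contourArea)
    (cx,cy),(w,h),a=cv2.minAreaRect(cv2.convexHull(c))
    b=cv2.boxPoints(((cx,cy),(w,h),a)); e=[b[1]-b[0],b[2]-b[1]]; e=max(e,key=np.linalg.norm)
    return (xs[0]-cy*.0005,ys[0]-cx*.0005), np.arctan2(-e[0],-e[1]), (w*.0005,h*.0005), cv2.contourArea(c)*2.5e-7*1e6
E
python3 - <<'E'
from yaw import *
t=ld('t8')
for n,xy in[(1,(.505,.288)),(2,(.487,.187)),(3,(.488,.063)),(4,(.487,-.032))]:
    im=det(t,xy,None); print(n,np.percentile(im,[2,10,20,40,80]))
    for th in(60,70,80): print('  ',th,det(t,xy,th))
E
```

```text
1 [ 36.  68.  82. 120. 137.]
   60 ((np.float64(0.5112123565673828), np.float64(0.26754430007934565)), np.float32(-2.5615902), (0.02518036460876465, 0.018301193237304687), 272.0)
   70 ((np.float64(0.4966534576416016), np.float64(0.27792070770263666)), np.float32(-0.42934737), (0.024204347610473635, 0.0604862174987793), 598.75)
   80 ((np.float64(0.5019107894897461), np.float64(0.28470954132080073)), np.float32(-0.8465464), (0.03474191665649414, 0.06205148315429688), 969.9999999999999)
2 [ 53.  74.  91. 113. 134.]Traceback (most recent call last):
  File "<stdin>", line 5, in <module>
  File "yaw.py", line 11, in det
    cn,_=cv2.findContours(m,0,2); c=max(cn,key=cv2.contourArea)
                                    ~~~^^^^^^^^^^^^^^^^^^^^^^^^
ValueError: max() iterable argument is empty
```

Run:
```python
from yaw import *
t=ld('t8'); o=[]
for n,xy in[(1,(.505,.285)),(2,(.487,.187)),(3,(.490,.062)),(4,(.487,-.032))]:
    im=det(t,xy,None); im=cv2.convertScaleAbs(cv2.resize(im,(296,296)),alpha=1.8); im=cv2.copyMakeBorder(im,2,2,2,2,0,value=0); o.append(im)
cv2.imwrite('pics/m3.png',np.vstack([np.hstack(o[:2]),np.hstack(o[2:])]))
```

```text
(no output)
```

View pics/m3.png

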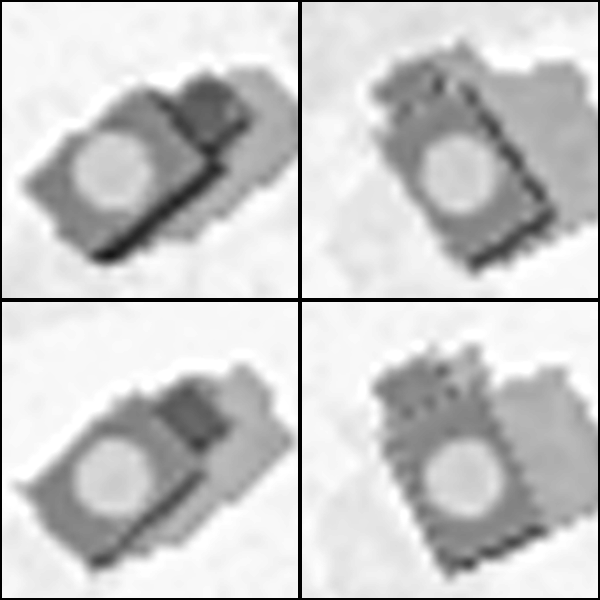

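Run:
```python
from plan import *
plan([((.49,-.15,.16),down(2.6),.45)]+pick((.4795,-.0359),.43)[:1],lin=.04,ang=.12)
```

```text
[0.0182, -0.0004, 0.0047, 0.0, 0.001, -0.114, 0.45, 0.0364, -0.0008, 0.0095, 0.001, 0.002, -0.229, 0.45, 0.0546, -0.0012, 0.0142, 0.001, 0.003, -0.343, 0.45, 0.0727, -0.0015, 0.0189, 0.002, 0.004, -0.458, 0.45, 0.0909, -0.0019, 0.0236, 0.002, 0.005, -0.572, 0.45]
[0.0155, 0.0095, 0.0048, 0.0, 0.001, -0.114, 0.45, 0.0309, 0.0191, 0.0096, 0.001, 0.002, -0.229, 0.45, 0.0464, 0.0286, 0.0144, 0.001, 0.003, -0.343, 0.45, 0.0619, 0.0381, 0.0192, 0.002, 0.004, -0.458, 0.45, 0.0732, 0.044, 0.0259, 0.002, 0.004, -0.566, 0.45]
[0.0064, 0.011, 0.0067, 0.0, 0.0, -0.108, 0.45, 0.0128, 0.022, 0.0133, 0.0, 0.0, -0.216, 0.45, 0.0192, 0.033, 0.02, 0.0, 0.0, -0.324, 0.45, 0.0255, 0.0441, 0.0267, 0.0, 0.0, -0.432, 0.45, 0.0319, 0.0551, 0.0333, 0.0, 0.0, -0.54, 0.45]
[-0.0002, 0.0127, 0.0067, 0.0, 0.0, -0.108, 0.45, -0.0004, 0.0255, 0.0133, 0.0, 0.0, -0.216, 0.45, -0.0005, 0.0382, 0.02, 0.0, 0.0, -0.324, 0.45]
```

Emit:
{"name": "play_rows", "arguments": {
  "motion": [0.018,0,0.005,0,0.001,-0.114,0.45,0.036,0,0.01,0,0.002,-0.229,0.45,0.055,-0.001,0.014,0,0.003,-0.343,0.45,0.073,-0.001,0.019,0,0.004,-0.458,0.45,0.091,-0.002,0.024,0,0.005,-0.572,0.45]
}}

```text
clock: 30.8
ee_pos: [0.4911, -0.2217, 0.1794]
tool_rot: [3.137, 0.005, 2.147]
ft_force: [0.0, -0.6, 0.6]
width: 0.047
```

Emit:
{"name": "play_rows", "arguments": {
  "motion": [0.0155,0.0095,0.005,0,0.001,-0.114,0.45,0.031,0.019,0.01,0,0.002,-0.229,0.45,0.046,0.029,0.014,0,0.003,-0.343,0.45,0.062,0.038,0.019,0,0.004,-0.458,0.45,0.073,0.044,0.026,0,0.004,-0.566,0.45]
}}

```text
clock: 31.22
ee_pos: [0.4884, -0.1353, 0.1541]
tool_rot: [3.138, 0.004, 2.719]
ft_force: [-0.4, -0.0, -0.3]
width: 0.0468
```

Emit:
{"name": "play_rows", "arguments": {
  "motion": [0.006,0.011,0.007,0,0,-0.108,0.45,0.013,0.022,0.013,0,0,-0.216,0.45,0.019,0.033,0.02,0,0,-0.324,0.45,0.0255,0.044,0.027,0,0,-0.432,0.45,0.032,0.055,0.033,0,0,-0.54,0.45]
}}

```text
clock: 31.63
ee_pos: [0.4817, -0.0714, 0.1213]
tool_rot: [3.141, 0.006, -3.018]
ft_force: [0.9, 0.6, -0.1]
width: 0.0467
```

Emit:
{"name": "play_rows", "arguments": {
  "motion": [0,0.013,0.007,0,0,-0.108,0.45,0,0.0255,0.013,0,0,-0.216,0.45,0,0.038,0.02,0,0,-0.324,0.45,0,0.038,0.02,0,0,-0.324,0.45,0,0.038,0.02,0,0,-0.324,0.45]
}}

```text
clock: 32.05
ee_pos: [0.4771, -0.0335, 0.1016]
tool_rot: [-3.14, 0.005, -2.696]
ft_force: [0.0, -1.2, 0.5]
width: 0.0472
```

Run:
```python
from plan import *
p,r,s=pose(); print(p,r,s['width'],s['joint_pos'])
plan(pick((.4795,-.0359),.43)[1:],lin=.03,ang=.12)
```

```text
[ 0.47711768 -0.03345716  0.10163022] [-3.13989699  0.00547475 -2.69612484] 0.047224643202969964 [-1.24341742e-01 -2.79973934e-01  1.99062629e+00  1.54196255e-03
  1.42541594e+00 -2.14082041e+00]
[-0.0001, -0.0008, 0.0274, 0.0, 0.001, 0.004, 0.45, -0.0002, -0.0015, 0.0548, -0.001, 0.003, 0.008, 0.45, -0.0004, -0.0023, 0.0822, -0.001, 0.004, 0.012, 0.45, -0.0005, -0.003, 0.1096, -0.002, 0.005, 0.015, 0.45]
```

Emit:
{"name": "play_rows", "arguments": {
  "motion": [0,-0.001,0.027,0,0.001,0.004,0.45,0,-0.0015,0.055,0,0.003,0.008,0.45,0,-0.002,0.082,0,0.004,0.012,0.45,0,-0.003,0.107,0,0.005,0.015,0.45,0,-0.003,0.108,0,0.005,0.015,0.45]
}}

```text
clock: 32.47
ee_pos: [0.477, -0.0366, -0.01]
tool_rot: [3.141, -0.004, -2.715]
ft_force: [-0.5, 0.3, -1.0]
width: 0.0473
```

Emit:
{"name": "play_rows", "arguments": {
  "motion": [0,0,0,0,0,0,1,0,0,0,0,0,0,1,0,0,0,0,0,0,1,0,0,0,0,0,0,1,0,0,0,0,0,0,1]
}}

```text
clock: 32.88
ee_pos: [0.4776, -0.0367, -0.0089]
tool_rot: [3.141, -0.003, -2.716]
ft_force: [0.4, 0.5, -0.4]
width: 0.0285
```

Emit:
{"name": "play_rows", "arguments": {
  "motion": [0,0,0,0,0,0,1,0,0,0,0,0,0,1,0,0,-0.02,0,0,0,1,0,0,-0.05,0,0,0,1,0,0,-0.08,0,0,0,1]
}}

```text
clock: 33.3
ee_pos: [0.4771, -0.0365, 0.0716]
tool_rot: [3.141, -0.004, -2.716]
ft_force: [0.8, 0.1, -1.1]
width: 0.0289
```

Run:
```python
from plan import *
p,r,s=pose(); print(p,r,s['width'],'place',PLACE)
plan([((.53,.0,.24),down(2.8,.1),1),(PLACE+.09*ZS,RS,1)],lin=.04,ang=.12)
```

```text
[ 0.47714951 -0.03650307  0.07163602] [ 3.14058877 -0.00408371 -2.71553985] 0.028868514912704098 place [0.66048056 0.07527487 0.10468052]
[-0.0089, 0.0017, -0.0241, -0.006, 0.013, 0.11, 1, -0.0179, 0.0033, -0.0482, -0.011, 0.026, 0.219, 1, -0.0268, 0.005, -0.0723, -0.017, 0.039, 0.329, 1, -0.0357, 0.0066, -0.0963, -0.022, 0.052, 0.438, 1, -0.0447, 0.0083, -0.1204, -0.028, 0.065, 0.548, 1]
[-0.0051, 0.0063, -0.0244, -0.006, 0.013, 0.11, 1, -0.0102, 0.0126, -0.0489, -0.011, 0.026, 0.219, 1, -0.0231, 0.019, -0.0448, -0.034, 0.042, 0.331, 1, -0.036, 0.0254, -0.0408, -0.057, 0.058, 0.442, 1, -0.049, 0.0319, -0.0367, -0.081, 0.074, 0.554, 1]
[-0.008, 0.012, 0.004, -0.023, 0.018, 0.111, 1, -0.016, 0.0241, 0.008, -0.045, 0.036, 0.223, 1, -0.024, 0.0361, 0.0121, -0.068, 0.053, 0.334, 1, -0.0319, 0.0482, 0.0161, -0.09, 0.071, 0.445, 1, -0.0399, 0.0602, 0.0201, -0.113, 0.089, 0.557, 1]
[-0.0009, 0.0141, 0.0051, -0.023, 0.018, 0.111, 1, -0.0019, 0.0281, 0.0103, -0.045, 0.036, 0.223, 1]
```

Emit:
{"name": "play_rows", "arguments": {
  "motion": [-0.009,0.002,-0.024,-0.006,0.013,0.11,1,-0.018,0.003,-0.048,-0.011,0.026,0.219,1,-0.027,0.005,-0.072,-0.017,0.039,0.329,1,-0.036,0.007,-0.096,-0.022,0.052,0.438,1,-0.045,0.008,-0.12,-0.028,0.065,0.548,1]
}}

```text
clock: 33.72
ee_pos: [0.5155, -0.0101, 0.1929]
tool_rot: [3.134, -0.074, 3.014]
ft_force: [0.1, 0.1, -1.0]
width: 0.029
```

Emit:
{"name": "play_rows", "arguments": {
  "motion": [-0.005,0.006,-0.024,-0.006,0.013,0.11,1,-0.01,0.013,-0.049,-0.011,0.026,0.219,1,-0.023,0.019,-0.045,-0.034,0.042,0.331,1,-0.036,0.025,-0.041,-0.057,0.058,0.442,1,-0.049,0.032,-0.037,-0.081,0.074,0.554,1]
}}

```text
clock: 34.13
ee_pos: [0.5716, 0.0152, 0.2269]
tool_rot: [3.116, -0.159, 2.453]
ft_force: [0.7, 0.6, -1.1]
width: 0.0286
```

Emit:
{"name": "play_rows", "arguments": {
  "motion": [-0.008,0.012,0.004,-0.023,0.018,0.111,1,-0.016,0.024,0.008,-0.045,0.036,0.223,1,-0.024,0.036,0.012,-0.068,0.053,0.334,1,-0.032,0.048,0.016,-0.09,0.071,0.445,1,-0.04,0.06,0.02,-0.113,0.089,0.557,1]
}}

```text
clock: 34.55
ee_pos: [0.6389, 0.0388, 0.202]
tool_rot: [3.123, -0.264, 1.88]
ft_force: [-0.9, 0.6, -0.1]
width: 0.0289
```

Emit:
{"name": "play_rows", "arguments": {
  "motion": [-0.001,0.014,0.005,-0.023,0.018,0.111,1,-0.002,0.028,0.01,-0.045,0.036,0.223,1,-0.002,0.028,0.01,-0.045,0.036,0.223,1,-0.002,0.028,0.01,-0.045,0.036,0.223,1,-0.002,0.028,0.01,-0.045,0.036,0.223,1]
}}

```text
clock: 34.97
ee_pos: [0.6652, 0.0478, 0.1927]
tool_rot: [-3.141, -0.302, 1.652]
ft_force: [-0.7, -0.0, -1.4]
width: 0.0284
```

Run:
```python
from plan import *
p,r,s=pose(); print(p,r,s['width'],'place',PLACE)
plan([(PLACE+.02*ZS,RS,1)],lin=.03,ang=.12)
```

```text
[0.66518483 0.04779594 0.19272004] [-3.14055356 -0.30164853  1.65220425] 0.02840273688064683 place [0.66048056 0.07527487 0.10468052]
[0.0001, -0.0008, 0.0241, 0.001, -0.001, -0.004, 1, 0.0003, -0.0015, 0.0482, 0.002, -0.001, -0.008, 1, 0.0004, -0.0023, 0.0723, 0.003, -0.002, -0.013, 1]
```

Emit:
{"name": "play_rows", "arguments": {
  "motion": [0,-0.001,0.024,0.001,-0.001,-0.004,1,0,-0.0015,0.048,0.002,-0.001,-0.008,1,0,-0.002,0.072,0.003,-0.002,-0.013,1,0,-0.002,0.072,0.003,-0.002,-0.013,1,0,-0.002,0.072,0.003,-0.002,-0.013,1]
}}

```text
clock: 35.38
ee_pos: [0.6607, 0.0691, 0.1241]
tool_rot: [-3.141, -0.3, 1.668]
ft_force: [-0.3, 0.8, 0.2]
width: 0.0282
```

Run:
```python
from plan import *
d=snap('wrist','w9'); p,r=d['p'],d['r']; print(p,pose()[1],'err',r.T@(PLACE-p),pose()[2]['width'])
d['color']=cv2.convertScaleAbs(d['color'],alpha=1.7); crop(d,150,60,360,270,2.8,'w9c')
```

```text
[0.66066457 0.06910077 0.12408958] [ 3.14037929 -0.29926353  1.66780074] err [0.00016108 0.00043635 0.02036292] 0.028890392529016456
```

Emit:
{"name": "play_rows", "arguments": {
  "motion": [0,0,0.003,0,0,0,1,0,0,0.006,0,0,0,1,0,0,0.009,0,0,0,1,0,0,0.012,0,0,0,1,0,0,0.012,0,0,0,1]
}}

```text
clock: 35.85
ee_pos: [0.6609, 0.0724, 0.1136]
tool_rot: [3.141, -0.299, 1.668]
ft_force: [-0.3, -0.0, -0.3]
width: 0.0284
```

Emit:
{"name": "play_rows", "arguments": {
  "motion": [0,0,0.001,0,0,0,1,0,0,0.002,0,0,0,1,0,0,0.003,0,0,0,1,0,0,0.004,0,0,0,1,0,0,0.004,0,0,0,1]
}}

```text
clock: 36.27
ee_pos: [0.6608, 0.0736, 0.1095]
tool_rot: [3.141, -0.299, 1.668]
ft_force: [0.5, -0.7, -1.3]
width: 0.0291
```

Emit:
{"name": "play_rows", "arguments": {
  "motion": [0,0,0.001,0,0,0,1,0,0,0.002,0,0,0,1,0,0,0.002,0,0,0,1,0,0,0.002,0,0,0,1,0,0,0.002,0,0,0,1]
}}

```text
clock: 36.68
ee_pos: [0.6607, 0.0742, 0.1076]
tool_rot: [3.141, -0.299, 1.668]
ft_force: [0.1, -0.9, -1.0]
width: 0.0289
```

Emit:
{"name": "play_rows", "arguments": {
  "motion": [0,0,0.001,0,0,0,1,0,0,0.002,0,0,0,1,0,0,0.002,0,0,0,1,0,0,0.002,0,0,0,1,0,0,0.002,0,0,0,1]
}}

```text
clock: 37.1
ee_pos: [0.6607, 0.0748, 0.1057]
tool_rot: [3.141, -0.299, 1.668]
ft_force: [0.4, -0.1, -1.1]
width: 0.0284
```

Emit:
{"name": "play_rows", "arguments": {
  "motion": [0,0,0.001,0,0,0,1,0,0,0.002,0,0,0,1,0,0,0.002,0,0,0,1,0,0,0.002,0,0,0,1,0,0,0.002,0,0,0,1]
}}

```text
clock: 37.52
ee_pos: [0.6606, 0.0754, 0.1038]
tool_rot: [3.141, -0.299, 1.668]
ft_force: [-0.4, -0.3, -0.4]
width: 0.0291
```

Emit:
{"name": "play_rows", "arguments": {
  "motion": [0,0,0.001,0,0,0,1,0,0,0.002,0,0,0,1,0,0,0.002,0,0,0,1,0,0,0.002,0,0,0,1,0,0,0.002,0,0,0,1]
}}

```text
clock: 37.93
ee_pos: [0.6606, 0.076, 0.1019]
tool_rot: [3.141, -0.299, 1.668]
ft_force: [0.2, 0.5, -0.7]
width: 0.0287
```

Emit:
{"name": "play_rows", "arguments": {
  "motion": [0,0,0.001,0,0,0,1,0,0,0.002,0,0,0,1,0,0,0.002,0,0,0,1,0,0,0.002,0,0,0,1,0,0,0.002,0,0,0,1]
}}

```text
clock: 38.35
ee_pos: [0.6611, 0.0763, 0.1012]
tool_rot: [3.139, -0.299, 1.668]
ft_force: [-0.0, -3.7, 7.2]
width: 0.0288
```

Emit:
{"name": "play_rows", "arguments": {
  "motion": [0,0,0.001,0,0,0,1,0,0,0.0015,0,0,0,1,0,0,0.0015,0,0,0,1,0,0,0.0015,0,0,0,1,0,0,0.0015,0,0,0,1]
}}

```text
clock: 38.77
ee_pos: [0.6617, 0.0765, 0.1013]
tool_rot: [3.137, -0.299, 1.668]
ft_force: [-1.5, -3.5, 9.0]
width: 0.0281
```

Emit:
{"name": "play_rows", "arguments": {
  "motion": [0,0,-0.001,0,0,0,0.45,0,0,-0.001,0,0,0,0.45,0,0,-0.001,0,0,0,0.45,0,0,-0.001,0,0,0,0.45,0,0,-0.001,0,0,0,0.45]
}}

```text
clock: 39.18
ee_pos: [0.6616, 0.0762, 0.102]
tool_rot: [3.137, -0.299, 1.668]
ft_force: [-0.6, -0.7, 0.2]
width: 0.0469
```

Emit:
{"name": "play_rows", "arguments": {
  "motion": [0,0,-0.02,0,0,0,0.45,0,0,-0.05,0,0,0,0.45,0,0,-0.08,0,0,0,0.45,0,0,-0.1,0,0,0,0.45,0,0,-0.1,0,0,0,0.45]
}}

```text
clock: 39.6
ee_pos: [0.6654, 0.046, 0.2025]
tool_rot: [3.131, -0.298, 1.67]
ft_force: [0.2, -0.7, 0.4]
width: 0.0469
```

```bash
cat >> plan.py <<'E'
PLACE=PLACE-.002*ZS   # just above floor contact
E
python3 - <<'E'
from plan import *
t=snap('top','t10'); w=snap('wrist','w10'); p,r,s=pose(); print(p,r)
a,b=ld('t8')['color'].astype(int),t['color'].astype(int)
# tube slot change along rail: project slot centre points and compare gray
ks=np.arange(-.08,.25,.01); M=EDGE+.127*XS-.010*ZS
for dz in(.028,):
    q=proj(t,[M+k*XS+dz*ZS for k in ks]).round().astype(int)
    print([(round(k,2),int(a[v,u].mean()),int(b[v,u].mean())) for k,(u,v) in zip(ks,q)])
xy=(.4821,.0711); print('C3'); plan([((.55,.06,.19),down(2.0),.45)]+pick(xy,-.88)[:1],lin=.04,ang=.12)
for n,c in[(1,(.499,.2945)),(2,(.480,.1827)),(3,(.4821,.0711))]:
    u,v=proj(t,[[*c,.028]])[0].round().astype(int); print(n,a[v-3:v+4,u-3:u+4].mean(),b[v-3:v+4,u-3:u+4].mean(),abs(a-b)[v-9:v+10,u-9:u+10].mean())
E
```

```text
[0.66426901 0.04674726 0.19789734] [ 3.13635152 -0.2985392   1.66841044]
[(np.float64(-0.08), 99, 115), (np.float64(-0.07), 94, 109), (np.float64(-0.06), 123, 142), (np.float64(-0.05), 121, 140), (np.float64(-0.04), 118, 148), (np.float64(-0.03), 121, 45), (np.float64(-0.02), 121, 46), (np.float64(-0.01), 110, 46), (np.float64(-0.0), 109, 45), (np.float64(0.01), 109, 60), (np.float64(0.02), 109, 55), (np.float64(0.03), 108, 56), (np.float64(0.04), 109, 42), (np.float64(0.05), 108, 64), (np.float64(0.06), 111, 62), (np.float64(0.07), 113, 59), (np.float64(0.08), 112, 68), (np.float64(0.09), 111, 85), (np.float64(0.1), 111, 116), (np.float64(0.11), 111, 134), (np.float64(0.12), 110, 131), (np.float64(0.13), 109, 127), (np.float64(0.14), 86, 90), (np.float64(0.15), 92, 38), (np.float64(0.16), 105, 39), (np.float64(0.17), 89, 42), (np.float64(0.18), 90, 42), (np.float64(0.19), 89, 42), (np.float64(0.2), 91, 56), (np.float64(0.21), 113, 56), (np.float64(0.22), 112, 56), (np.float64(0.23), 112, 64), (np.float64(0.24), 101, 64)]
C3
[0.0052, -0.0281, 0.0035, 0.014, -0.074, -0.082, 0.45, 0.0105, -0.0563, 0.0071, 0.027, -0.147, -0.165, 0.45, 0.0157, -0.0844, 0.0106, 0.041, -0.221, -0.247, 0.45, 0.0209, -0.1125, 0.0141, 0.055, -0.295, -0.33, 0.45, 0.0177, -0.1348, 0.0444, 0.068, -0.293, -0.416, 0.45]
[0.0144, -0.0179, 0.03, 0.0, 0.0, -0.087, 0.45, 0.0288, -0.0357, 0.06, 0.0, 0.0, -0.174, 0.45]
1 107.07482993197279 125.47619047619048 17.3730378578024
2 107.10884353741497 123.15646258503402 15.923361034164358
3 108.66666666666667 127.53061224489795 24.208679593721143
```

Emit:
{"name": "play_rows", "arguments": {
  "motion": [0.005,-0.028,0.003,0.014,-0.074,-0.082,0.45,0.01,-0.056,0.007,0.027,-0.147,-0.165,0.45,0.016,-0.084,0.01,0.041,-0.221,-0.247,0.45,0.021,-0.112,0.014,0.055,-0.295,-0.33,0.45,0.018,-0.135,0.044,0.068,-0.293,-0.416,0.45]
}}

```text
clock: 40.12
ee_pos: [0.5268, 0.0651, 0.1635]
tool_rot: [3.138, 0.007, 2.093]
ft_force: [1.4, 1.0, 1.7]
width: 0.0469
```

Emit:
{"name": "play_rows", "arguments": {
  "motion": [0.014,-0.018,0.03,0,0,-0.087,0.45,0.029,-0.036,0.06,0,0,-0.174,0.45,0.029,-0.036,0.06,0,0,-0.174,0.45,0.029,-0.036,0.06,0,0,-0.174,0.45,0.029,-0.036,0.06,0,0,-0.174,0.45]
}}

```text
clock: 40.53
ee_pos: [0.482, 0.0722, 0.1035]
tool_rot: [3.139, 0.007, 2.266]
ft_force: [-0.1, 0.3, 0.4]
width: 0.0471
```

Run:
```python
from plan import *
p,r,s=pose(); print(p,r,s['width'])
t=snap('top','t11'); s_=snap('side','s11')
print('C3'); plan(pick((.4821,.0711),-.88)[1:],lin=.03,ang=.12)
t['color']=cv2.convertScaleAbs(t['color'],alpha=1.7)
a=ld('t8')['color'].astype(int); b=ld('t11')['color'].astype(int)
ks=np.arange(-.08,.25,.01); M=EDGE+.127*XS-.010*ZS
q=proj(t,[M+k*XS+.02*ZS for k in ks]).round().astype(int)
print([(round(float(k),2),int(a[v,u].mean()),int(b[v,u].mean())) for k,(u,v) in zip(ks,q)])
```

```text
[0.48200781 0.07216508 0.10353524] [3.1392278  0.0072556  2.26613065] 0.04706267649145188
C3
[0.0001, -0.0004, 0.0281, 0.001, 0.002, 0.001, 0.45, 0.0003, -0.0007, 0.0561, 0.002, 0.004, 0.002, 0.45, 0.0004, -0.0011, 0.0842, 0.002, 0.006, 0.003, 0.45, 0.0006, -0.0014, 0.1123, 0.003, 0.008, 0.004, 0.45]
[(-0.08, 112, 115), (-0.07, 94, 98), (-0.06, 120, 125), (-0.05, 119, 125), (-0.04, 119, 124), (-0.03, 118, 124), (-0.02, 119, 124), (-0.01, 107, 111), (-0.0, 109, 114), (0.01, 111, 115), (0.02, 108, 114), (0.03, 108, 113), (0.04, 110, 114), (0.05, 109, 116), (0.06, 110, 115), (0.07, 84, 89), (0.08, 85, 90), (0.09, 84, 88), (0.1, 84, 88), (0.11, 92, 96), (0.12, 92, 95), (0.13, 100, 104), (0.14, 98, 101), (0.15, 102, 106), (0.16, 87, 90), (0.17, 88, 92), (0.18, 91, 72), (0.19, 89, 45), (0.2, 89, 72), (0.21, 90, 74), (0.22, 97, 113), (0.23, 97, 86), (0.24, 85, 78)]
```

Emit:
{"name": "play_rows", "arguments": {
  "motion": [0,0,0.028,0.001,0.002,0,0.45,0,-0.001,0.056,0.002,0.004,0.002,0.45,0,-0.001,0.084,0.002,0.006,0.003,0.45,0,-0.001,0.11,0.003,0.008,0.004,0.45,0,-0.001,0.111,0.003,0.008,0.004,0.45]
}}

```text
clock: 41.05
ee_pos: [0.4813, 0.0705, -0.0106]
tool_rot: [-3.137, -0.003, 2.261]
ft_force: [-0.6, -0.3, -1.3]
width: 0.0474
```

Emit:
{"name": "play_rows", "arguments": {
  "motion": [0,0,0,0,0,0,1,0,0,0,0,0,0,1,0,0,0,0,0,0,1,0,0,0,0,0,0,1,0,0,0,0,0,0,1]
}}

```text
clock: 41.47
ee_pos: [0.482, 0.0706, -0.0094]
tool_rot: [-3.139, -0.002, 2.261]
ft_force: [0.3, -0.2, -0.4]
width: 0.0287
```

Emit:
{"name": "play_rows", "arguments": {
  "motion": [0,0,0,0,0,0,1,0,0,0,0,0,0,1,0,0,-0.02,0,0,0,1,0,0,-0.05,0,0,0,1,0,0,-0.08,0,0,0,1]
}}

```text
clock: 41.88
ee_pos: [0.4817, 0.0705, 0.0712]
tool_rot: [-3.138, -0.003, 2.261]
ft_force: [0.6, -0.2, -0.2]
width: 0.0288
```

Run:
```python
from plan import *
p,r,s=pose(); print(p,r,s['width'],'place',PLACE)
plan([((.55,.06,.23),down(2.0,.1),1),(PLACE+.09*ZS,RS,1)],lin=.04,ang=.12)
```

```text
[0.48166033 0.07052925 0.07121062] [-3.13759414e+00 -3.10956723e-03  2.26076600e+00] 0.028782590608068523 place [0.66042467 0.07586326 0.10276985]
[-0.0102, 0.0091, -0.0318, -0.003, 0.019, 0.052, 1, -0.0205, 0.0181, -0.0637, -0.007, 0.039, 0.104, 1, -0.0307, 0.0272, -0.0955, -0.01, 0.058, 0.156, 1, -0.0409, 0.0363, -0.1273, -0.014, 0.077, 0.208, 1, -0.0511, 0.0454, -0.1591, -0.017, 0.097, 0.26, 1]
[-0.0151, 0.0246, 0.0088, -0.017, 0.05, 0.082, 1, -0.0302, 0.0491, 0.0177, -0.033, 0.099, 0.164, 1, -0.0454, 0.0737, 0.0265, -0.05, 0.149, 0.246, 1, -0.0605, 0.0983, 0.0354, -0.067, 0.198, 0.328, 1]
```

Emit:
{"name": "play_rows", "arguments": {
  "motion": [-0.01,0.009,-0.032,-0.003,0.019,0.052,1,-0.02,0.018,-0.064,-0.007,0.039,0.104,1,-0.031,0.027,-0.096,-0.01,0.058,0.156,1,-0.041,0.036,-0.127,-0.014,0.077,0.208,1,-0.051,0.045,-0.159,-0.017,0.097,0.26,1]
}}

```text
clock: 42.3
ee_pos: [0.55, 0.0597, 0.2316]
tool_rot: [-3.141, -0.101, 1.998]
ft_force: [0.2, 0.2, -0.2]
width: 0.0288
```

Emit:
{"name": "play_rows", "arguments": {
  "motion": [-0.015,0.025,0.009,-0.017,0.05,0.082,1,-0.03,0.049,0.018,-0.033,0.099,0.164,1,-0.045,0.074,0.026,-0.05,0.149,0.246,1,-0.06,0.098,0.035,-0.067,0.198,0.328,1,-0.06,0.098,0.035,-0.067,0.198,0.328,1]
}}

```text
clock: 42.72
ee_pos: [0.6647, 0.0475, 0.1865]
tool_rot: [-3.136, -0.304, 1.655]
ft_force: [0.2, -0.4, -1.1]
width: 0.0288
```

Run:
```python
from plan import *
p,r,s=pose(); print(p,r,s['width'])
plan([(PLACE+.018*ZS,RS,1)],lin=.03,ang=.12)
```

```text
[0.66470941 0.04754188 0.18649716] [-3.13637512 -0.30406907  1.65466839] 0.028781622501252255
[0.0008, -0.0005, 0.0235, -0.001, -0.001, -0.003, 1, 0.0015, -0.001, 0.047, -0.001, -0.003, -0.007, 1, 0.0023, -0.0015, 0.0705, -0.002, -0.004, -0.01, 1]
```

Emit:
{"name": "play_rows", "arguments": {
  "motion": [0.001,0,0.023,0,-0.001,-0.003,1,0.0015,-0.001,0.047,-0.001,-0.003,-0.007,1,0.002,-0.0015,0.07,-0.002,-0.004,-0.01,1,0.002,-0.0015,0.07,-0.002,-0.004,-0.01,1,0.002,-0.0015,0.07,-0.002,-0.004,-0.01,1]
}}

```text
clock: 43.13
ee_pos: [0.6603, 0.0705, 0.1202]
tool_rot: [-3.14, -0.3, 1.666]
ft_force: [-0.3, -0.3, -1.2]
width: 0.0284
```

Run:
```python
from plan import *
p,r,s=pose(); R=Rm(r);print(p,r,s['width'],'err',R.T@(PLACE-p),Ro.from_matrix(R.T@RS).as_rotvec())
```

```text
[0.66034261 0.07047843 0.12015299] [-3.13994572 -0.30019525  1.66570839] 0.02839932404490925 err [-2.68800100e-05  6.21955234e-04  1.81876145e-02] [-0.00170853 -0.00019509  0.00019923]
```

Emit:
{"name": "play_rows", "arguments": {
  "motion": [0,0,0.004,0,0,0,1,0,0,0.008,0,0,0,1,0,0,0.012,0,0,0,1,0,0,0.016,0,0,0,1,0,0,0.0175,0,0,0,1]
}}

```text
clock: 43.55
ee_pos: [0.6597, 0.0757, 0.1031]
tool_rot: [-3.14, -0.3, 1.666]
ft_force: [0.2, 0.2, -1.4]
width: 0.0282
```

Emit:
{"name": "play_rows", "arguments": {
  "motion": [0,0,0,0,0,0,1,0,0,0,0,0,0,0.45,0,0,0,0,0,0,0.45,0,0,0,0,0,0,0.45,0,0,0,0,0,0,0.45]
}}

```text
clock: 43.97
ee_pos: [0.6598, 0.0756, 0.1033]
tool_rot: [-3.14, -0.3, 1.666]
ft_force: [-0.3, 0.0, 0.3]
width: 0.0471
```

Emit:
{"name": "play_rows", "arguments": {
  "motion": [0,0,-0.02,0,0,0,0.45,0,0,-0.05,0,0,0,0.45,0,0,-0.08,0,0,0,0.45,0,0,-0.1,0,0,0,0.45,0,0,-0.1,0,0,0,0.45]
}}

```text
clock: 44.38
ee_pos: [0.6642, 0.0451, 0.2041]
tool_rot: [3.137, -0.299, 1.667]
ft_force: [0.2, -0.3, 1.0]
width: 0.0471
```

Run:
```python
from plan import *
p,r,s=pose(); print(p,r)
plan([((.56,.14,.19),down(2.8),.45)]+pick((.480,.1827),.615)[:1],lin=.04,ang=.12)
```

```text
[0.66421298 0.04512645 0.20410825] [ 3.13654091 -0.29888031  1.66680354]
[0.0096, -0.0095, 0.0044, 0.017, -0.026, -0.113, 0.45, 0.0191, -0.019, 0.0088, 0.035, -0.053, -0.225, 0.45, 0.0287, -0.0285, 0.0131, 0.052, -0.079, -0.338, 0.45, 0.0383, -0.0379, 0.0175, 0.07, -0.105, -0.45, 0.45, 0.0478, -0.0474, 0.0219, 0.087, -0.132, -0.563, 0.45]
[0.0135, -0.0024, 0.0033, 0.017, -0.026, -0.113, 0.45, 0.0271, -0.0049, 0.0067, 0.035, -0.053, -0.225, 0.45, 0.0406, -0.0073, 0.01, 0.052, -0.079, -0.338, 0.45, 0.0542, -0.0098, 0.0134, 0.07, -0.105, -0.45, 0.45, 0.0677, -0.0122, 0.0167, 0.087, -0.132, -0.563, 0.45]
[0.0112, 0.0017, 0.0113, 0.0, 0.0, -0.12, 0.45, 0.0224, 0.0034, 0.0225, 0.0, 0.0, -0.239, 0.45, 0.0336, 0.005, 0.0337, 0.0, 0.0, -0.359, 0.45, 0.0448, 0.0067, 0.045, 0.0, 0.0, -0.478, 0.45, 0.0561, 0.0084, 0.0562, 0.0, 0.0, -0.598, 0.45]
[0.0083, 0.0077, 0.0113, 0.0, 0.0, -0.12, 0.45, 0.0166, 0.0154, 0.0225, 0.0, 0.0, -0.239, 0.45, 0.025, 0.0231, 0.0338, 0.0, 0.0, -0.359, 0.45]
```

Emit:
{"name": "play_rows", "arguments": {
  "motion": [0.01,-0.0095,0.004,0.017,-0.026,-0.113,0.45,0.019,-0.019,0.009,0.035,-0.053,-0.225,0.45,0.029,-0.0285,0.013,0.052,-0.079,-0.338,0.45,0.038,-0.038,0.0175,0.07,-0.105,-0.45,0.45,0.048,-0.047,0.022,0.087,-0.132,-0.563,0.45]
}}

```text
clock: 44.8
ee_pos: [0.612, 0.0931, 0.1964]
tool_rot: [3.096, -0.147, 2.245]
ft_force: [0.6, -0.7, -0.1]
width: 0.0469
```

Emit:
{"name": "play_rows", "arguments": {
  "motion": [0.0135,-0.0025,0.003,0.017,-0.026,-0.113,0.45,0.027,-0.005,0.007,0.035,-0.053,-0.225,0.45,0.041,-0.007,0.01,0.052,-0.079,-0.338,0.45,0.054,-0.01,0.013,0.07,-0.105,-0.45,0.45,0.068,-0.012,0.017,0.087,-0.132,-0.563,0.45]
}}

```text
clock: 45.22
ee_pos: [0.5591, 0.141, 0.1887]
tool_rot: [-3.139, 0.002, 2.812]
ft_force: [1.2, 1.0, 0.0]
width: 0.0472
```

Emit:
{"name": "play_rows", "arguments": {
  "motion": [0.011,0.002,0.011,0,0,-0.12,0.45,0.022,0.003,0.0225,0,0,-0.239,0.45,0.034,0.005,0.034,0,0,-0.359,0.45,0.045,0.007,0.045,0,0,-0.478,0.45,0.056,0.008,0.056,0,0,-0.598,0.45]
}}

```text
clock: 45.63
ee_pos: [0.508, 0.167, 0.1316]
tool_rot: [-3.138, 0.0, -2.867]
ft_force: [0.9, -0.3, -0.2]
width: 0.0469
```

Emit:
{"name": "play_rows", "arguments": {
  "motion": [0.008,0.008,0.011,0,0,-0.12,0.45,0.017,0.015,0.0225,0,0,-0.239,0.45,0.025,0.023,0.034,0,0,-0.359,0.45,0.025,0.023,0.034,0,0,-0.359,0.45,0.025,0.023,0.034,0,0,-0.359,0.45]
}}

```text
clock: 46.05
ee_pos: [0.4774, 0.1823, 0.0972]
tool_rot: [-3.139, -0.002, -2.51]
ft_force: [-0.2, -1.0, 0.5]
width: 0.0469
```

```bash
cat >> plan.py <<'E'
def chk(n):
    t=snap('top',n); a=ld('t8')['color'].astype(int); b=t['color'].astype(int)
    ks=np.arange(-.07,.25,.02); M=EDGE+.127*XS-.010*ZS
    q=proj(t,[M+k*XS+.02*ZS for k in ks]).round().astype(int)
    print('tube',[(round(float(k),2),int(b[v,u].mean()-a[v,u].mean())) for k,(u,v) in zip(ks,q)])
    for i,c in[(1,(.499,.2945)),(2,(.480,.1827))]:
        u,v=proj(t,[[*c,.028]])[0].round().astype(int); A=a[v-12:v+13,u-12:u+13].mean(2).astype(np.float32);B=b[v-20:v+21,u-20:u+21].mean(2).astype(np.float32)
        m=cv2.matchTemplate(B,A,cv2.TM_CCOEFF_NORMED); print('carrier',i,'best match',m.max().round(2),'shift px',np.array(np.unravel_index(m.argmax(),m.shape))-8)
E
python3 - <<'E'
from plan import *
p,r,s=pose(); print(p,r,s['joint_pos'][5]); chk('t12')
plan(pick((.480,.1827),.615)[1:],lin=.03,ang=.12)
E
```

```text
[0.47740468 0.18229231 0.09724156] [-3.13859841e+00 -1.56051646e-03 -2.51047205e+00] -1.8845131034660478
tube [(-0.07, 4), (-0.05, 7), (-0.03, 8), (-0.01, 6), (0.01, 7), (0.03, 7), (0.05, 6), (0.07, 6), (0.09, 4), (0.11, 4), (0.13, -28), (0.15, 0), (0.17, -8), (0.19, -40), (0.21, -14), (0.23, -11)]
carrier 1 best match 0.11 shift px [8 8]
carrier 2 best match 0.3 shift px [8 5]
[-0.0005, -0.0001, 0.0265, -0.001, 0.0, 0.004, 0.45, -0.001, -0.0002, 0.053, -0.002, 0.0, 0.007, 0.45, -0.0014, -0.0003, 0.0795, -0.003, 0.0, 0.011, 0.45, -0.0019, -0.0004, 0.106, -0.003, -0.001, 0.015, 0.45]
```

Emit:
{"name": "play_rows", "arguments": {
  "motion": [-0.0005,0,0.0265,-0.001,0,0.004,0.45,-0.001,0,0.053,-0.002,0,0.007,0.45,-0.0015,0,0.079,-0.003,0,0.011,0.45,-0.002,0,0.104,-0.003,0,0.015,0.45,-0.002,0,0.105,-0.003,0,0.015,0.45]
}}

```text
clock: 46.52
ee_pos: [0.4785, 0.1821, -0.0108]
tool_rot: [3.141, -0.005, -2.53]
ft_force: [-0.4, -0.8, -1.8]
width: 0.0464
```

Emit:
{"name": "play_rows", "arguments": {
  "motion": [0,0,0,0,0,0,1,0,0,0,0,0,0,1,0,0,0,0,0,0,1,0,0,0,0,0,0,1,0,0,0,0,0,0,1]
}}

```text
clock: 46.93
ee_pos: [0.4791, 0.1823, -0.0096]
tool_rot: [3.141, -0.004, -2.531]
ft_force: [0.6, 0.4, -0.3]
width: 0.0288
```

Emit:
{"name": "play_rows", "arguments": {
  "motion": [0,0,0,0,0,0,1,0,0,0,0,0,0,1,0,0,-0.02,0,0,0,1,0,0,-0.05,0,0,0,1,0,0,-0.08,0,0,0,1]
}}

```text
clock: 47.35
ee_pos: [0.4788, 0.1823, 0.071]
tool_rot: [3.141, -0.005, -2.531]
ft_force: [0.4, 1.1, -0.8]
width: 0.0281
```

Run:
```python
from plan import *
p,r,s=pose(); print(p,r,s['width'],'place',PLACE)
plan([((.56,.14,.23),down(2.8,.1),1),(PLACE+.09*ZS,RS,1)],lin=.04,ang=.12)
```

```text
[0.47875565 0.18227045 0.07095792] [ 3.14059088 -0.00524067 -2.53070875] 0.02812045172972564 place [0.66042467 0.07586326 0.10276985]
[-0.0052, -0.0101, -0.0199, -0.006, 0.011, 0.119, 1, -0.0104, -0.0203, -0.0398, -0.012, 0.022, 0.238, 1, -0.0156, -0.0304, -0.0598, -0.018, 0.033, 0.357, 1, -0.0207, -0.0405, -0.0797, -0.025, 0.044, 0.476, 1, -0.0259, -0.0507, -0.0996, -0.031, 0.054, 0.595, 1]
[-0.0088, -0.0052, -0.0206, -0.006, 0.011, 0.119, 1, -0.0175, -0.0104, -0.0411, -0.012, 0.022, 0.238, 1, -0.0263, -0.0157, -0.0617, -0.018, 0.033, 0.357, 1, -0.0367, -0.0249, -0.0583, -0.042, 0.047, 0.468, 1, -0.0471, -0.0342, -0.0549, -0.066, 0.062, 0.58, 1]
[-0.014, -0.0022, 0.0022, -0.023, 0.018, 0.111, 1, -0.028, -0.0044, 0.0044, -0.045, 0.036, 0.223, 1, -0.042, -0.0065, 0.0066, -0.068, 0.053, 0.334, 1, -0.0559, -0.0087, 0.0087, -0.09, 0.071, 0.445, 1, -0.0699, -0.0109, 0.0109, -0.113, 0.089, 0.557, 1]
[-0.0132, 0.0054, 0.0011, -0.023, 0.018, 0.111, 1, -0.0264, 0.0108, 0.0023, -0.045, 0.036, 0.223, 1, -0.0396, 0.0163, 0.0034, -0.068, 0.053, 0.334, 1]
```

Emit:
{"name": "play_rows", "arguments": {
  "motion": [-0.005,-0.01,-0.02,-0.006,0.011,0.119,1,-0.01,-0.02,-0.04,-0.012,0.022,0.238,1,-0.0155,-0.03,-0.06,-0.018,0.033,0.357,1,-0.021,-0.0405,-0.08,-0.025,0.044,0.476,1,-0.026,-0.051,-0.1,-0.031,0.054,0.595,1]
}}

```text
clock: 47.77
ee_pos: [0.5302, 0.1554, 0.172]
tool_rot: [3.13, -0.065, -3.131]
ft_force: [-0.5, 0.3, -0.5]
width: 0.0287
```

Emit:
{"name": "play_rows", "arguments": {
  "motion": [-0.009,-0.005,-0.0205,-0.006,0.011,0.119,1,-0.0175,-0.01,-0.041,-0.012,0.022,0.238,1,-0.026,-0.016,-0.062,-0.018,0.033,0.357,1,-0.037,-0.025,-0.058,-0.042,0.047,0.468,1,-0.047,-0.034,-0.055,-0.066,0.062,0.58,1]
}}

```text
clock: 48.18
ee_pos: [0.5821, 0.1213, 0.225]
tool_rot: [3.121, -0.137, 2.565]
ft_force: [-0.9, 0.3, -1.4]
width: 0.0287
```

Emit:
{"name": "play_rows", "arguments": {
  "motion": [-0.014,-0.002,0.002,-0.023,0.018,0.111,1,-0.028,-0.0045,0.0045,-0.045,0.036,0.223,1,-0.042,-0.0065,0.0065,-0.068,0.053,0.334,1,-0.056,-0.009,0.009,-0.09,0.071,0.445,1,-0.07,-0.011,0.011,-0.113,0.089,0.557,1]
}}

```text
clock: 48.6
ee_pos: [0.6336, 0.0747, 0.2041]
tool_rot: [3.115, -0.243, 1.995]
ft_force: [-0.4, -0.4, -0.5]
width: 0.0288
```

Emit:
{"name": "play_rows", "arguments": {
  "motion": [-0.013,0.0055,0.001,-0.023,0.018,0.111,1,-0.026,0.011,0.002,-0.045,0.036,0.223,1,-0.0395,0.016,0.0035,-0.068,0.053,0.334,1,-0.0395,0.016,0.0035,-0.068,0.053,0.334,1,-0.0395,0.016,0.0035,-0.068,0.053,0.334,1]
}}

```text
clock: 49.02
ee_pos: [0.6636, 0.0466, 0.1913]
tool_rot: [3.141, -0.301, 1.65]
ft_force: [0.0, 0.3, -0.5]
width: 0.0287
```

Run:
```python
from plan import *
p,r,s=pose(); print(p,r,s['width'])
plan([(PLACE+.018*ZS,RS,1)],lin=.03,ang=.12)
```

```text
[0.66355441 0.04660332 0.1912758 ] [ 3.14061081 -0.30126166  1.64989484] 0.0286891959690903
[0.0006, -0.0003, 0.0251, 0.002, 0.0, -0.005, 1, 0.0012, -0.0005, 0.0502, 0.004, -0.001, -0.01, 1, 0.0019, -0.0008, 0.0752, 0.006, -0.001, -0.015, 1]
```

Emit:
{"name": "play_rows", "arguments": {
  "motion": [0.0005,0,0.025,0.002,0,-0.005,1,0.001,-0.0005,0.05,0.004,-0.001,-0.01,1,0.002,-0.001,0.075,0.006,-0.001,-0.015,1,0.002,-0.001,0.075,0.006,-0.001,-0.015,1,0.002,-0.001,0.075,0.006,-0.001,-0.015,1]
}}

```text
clock: 49.43
ee_pos: [0.6601, 0.0714, 0.1202]
tool_rot: [-3.14, -0.3, 1.668]
ft_force: [0.6, -0.4, 0.4]
width: 0.0286
```

Run:
```python
from plan import *
p,r,s=pose(); R=Rm(r);print(p,r,s['width'],'err',R.T@(PLACE-p),Ro.from_matrix(R.T@RS).as_rotvec())
```

```text
[0.66007639 0.07138778 0.12019198] [-3.13998141 -0.30026644  1.6682133 ] 0.028618259903470247 err [-0.00093042  0.00081085  0.01794878] [-0.00241342 -0.00026435  0.00259222]
```

Emit:
{"name": "play_rows", "arguments": {
  "motion": [-0.001,0.0005,0.004,0,0,0,1,-0.001,0.0005,0.008,0,0,0,1,-0.001,0.0005,0.012,0,0,0,1,-0.001,0.0005,0.016,0,0,0,1,-0.001,0.0005,0.0175,0,0,0,1]
}}

```text
clock: 49.85
ee_pos: [0.66, 0.0757, 0.1028]
tool_rot: [-3.14, -0.3, 1.668]
ft_force: [-0.1, 0.4, -1.2]
width: 0.0287
```

Emit:
{"name": "play_rows", "arguments": {
  "motion": [0,0,0,0,0,0,1,0,0,0,0,0,0,0.45,0,0,0,0,0,0,0.45,0,0,0,0,0,0,0.45,0,0,0,0,0,0,0.45]
}}

```text
clock: 50.27
ee_pos: [0.6601, 0.0756, 0.1031]
tool_rot: [-3.14, -0.3, 1.668]
ft_force: [0.4, -0.8, -0.1]
width: 0.047
```

Emit:
{"name": "play_rows", "arguments": {
  "motion": [0,0,-0.02,0,0,0,0.45,0,0,-0.05,0,0,0,0.45,0,0,-0.08,0,0,0,0.45,0,0,-0.1,0,0,0,0.45,0,0,-0.1,0,0,0,0.45]
}}

```text
clock: 50.68
ee_pos: [0.6646, 0.0451, 0.2039]
tool_rot: [3.136, -0.299, 1.669]
ft_force: [1.1, -0.5, 1.0]
width: 0.0466
```

Run:
```python
from plan import *
p,r,s=pose(); print(p,r); chk('t13')
plan([((.56,.20,.21),down(1.95),.45)]+pick((.499,.2945),-.89)[:1],lin=.04,ang=.12)
```

```text
[0.66459719 0.04514728 0.20386431] [ 3.13648178 -0.29898914  1.66942478]
tube [(-0.07, 14), (-0.05, 19), (-0.03, -76), (-0.01, -61), (0.01, -44), (0.03, -49), (0.05, -66), (0.07, -18), (0.09, -27), (0.11, -36), (0.13, -39), (0.15, -71), (0.17, -50), (0.19, -46), (0.21, -33), (0.23, -31)]
carrier 1 best match 1.0 shift px [0 0]
carrier 2 best match 0.07 shift px [-7 -6]
[0.0318, -0.0177, 0.0079, 0.009, -0.059, -0.056, 0.45, 0.0636, -0.0354, 0.0159, 0.018, -0.119, -0.112, 0.45, 0.0955, -0.0531, 0.0238, 0.027, -0.178, -0.168, 0.45, 0.1273, -0.0708, 0.0318, 0.036, -0.238, -0.224, 0.45, 0.1591, -0.0885, 0.0397, 0.045, -0.297, -0.279, 0.45]
[0.0276, -0.0054, 0.0275, 0.0, 0.0, -0.075, 0.45, 0.0552, -0.0108, 0.055, 0.0, 0.0, -0.151, 0.45, 0.0828, -0.0163, 0.0825, 0.0, 0.0, -0.226, 0.45, 0.1104, -0.0217, 0.11, 0.0, 0.0, -0.302, 0.45]
```

Emit:
{"name": "play_rows", "arguments": {
  "motion": [0.032,-0.018,0.008,0.009,-0.059,-0.056,0.45,0.064,-0.035,0.016,0.018,-0.119,-0.112,0.45,0.095,-0.053,0.024,0.027,-0.178,-0.168,0.45,0.127,-0.071,0.032,0.036,-0.238,-0.224,0.45,0.159,-0.088,0.04,0.045,-0.297,-0.279,0.45]
}}

```text
clock: 51.15
ee_pos: [0.5591, 0.201, 0.209]
tool_rot: [-3.141, 0.003, 1.952]
ft_force: [0.4, 1.1, 0.1]
width: 0.0468
```

Emit:
{"name": "play_rows", "arguments": {
  "motion": [0.028,-0.005,0.0275,0,0,-0.075,0.45,0.055,-0.011,0.055,0,0,-0.151,0.45,0.083,-0.016,0.0825,0,0,-0.226,0.45,0.11,-0.022,0.11,0,0,-0.302,0.45,0.11,-0.022,0.11,0,0,-0.302,0.45]
}}

```text
clock: 51.57
ee_pos: [0.4928, 0.2966, 0.0918]
tool_rot: [-3.132, -0.0, 2.262]
ft_force: [-0.3, -0.4, -1.2]
width: 0.0472
```

Run:
```python
from plan import *
p,r,s=pose(); print(p,r); chk('t14')
plan(pick((.499,.2945),-.89)[1:],lin=.03,ang=.12)
```

```text
[0.49282346 0.29655435 0.091798  ] [-3.13213050e+00 -3.21563714e-04  2.26219560e+00]
tube [(-0.07, 8), (-0.05, 12), (-0.03, 11), (-0.01, 11), (0.01, 9), (0.03, 14), (0.05, 13), (0.07, -61), (0.09, -15), (0.11, -7), (0.13, -23), (0.15, -3), (0.17, -6), (0.19, -38), (0.21, -13), (0.23, -9)]
carrier 1 best match 0.31 shift px [ 8 -7]
carrier 2 best match 0.24 shift px [-8  3]
[-0.0008, 0.0008, 0.0257, -0.002, 0.0, 0.002, 0.45, -0.0017, 0.0017, 0.0513, -0.004, 0.0, 0.003, 0.45, -0.0025, 0.0025, 0.077, -0.005, 0.001, 0.005, 0.45, -0.0034, 0.0034, 0.1027, -0.007, 0.001, 0.006, 0.45]
```

Emit:
{"name": "play_rows", "arguments": {
  "motion": [-0.001,0.001,0.0255,-0.002,0,0.002,0.45,-0.0015,0.0015,0.051,-0.004,0,0.003,0.45,-0.0025,0.0025,0.077,-0.005,0,0.005,0.45,-0.0035,0.0035,0.1,-0.007,0,0.006,0.45,-0.0035,0.0035,0.1005,-0.007,0,0.006,0.45]
}}

```text
clock: 52.03
ee_pos: [0.4978, 0.2928, -0.01]
tool_rot: [-3.136, 0.0, 2.251]
ft_force: [-1.4, -0.1, -0.6]
width: 0.047
```

Emit:
{"name": "play_rows", "arguments": {
  "motion": [0,0,0,0,0,0,1,0,0,0,0,0,0,1,0,0,0,0,0,0,1,0,0,0,0,0,0,1,0,0,0,0,0,0,1]
}}

```text
clock: 52.45
ee_pos: [0.4982, 0.2931, -0.0089]
tool_rot: [-3.138, 0.0, 2.25]
ft_force: [0.6, -1.0, -0.5]
width: 0.0282
```

Emit:
{"name": "play_rows", "arguments": {
  "motion": [0,0,0,0,0,0,1,0,0,0,0,0,0,1,0,0,-0.02,0,0,0,1,0,0,-0.05,0,0,0,1,0,0,-0.08,0,0,0,1]
}}

```text
clock: 52.87
ee_pos: [0.4979, 0.2931, 0.0716]
tool_rot: [-3.136, 0.0, 2.251]
ft_force: [1.0, -0.7, -0.1]
width: 0.0285
```

Run:
```python
from plan import *
p,r,s=pose(); print(p,r,s['width'],'place',PLACE)
plan([((.56,.20,.24),down(1.95,.1),1),(PLACE+.09*ZS,RS,1)],lin=.04,ang=.12)
```

```text
[0.49787558 0.29306368 0.07156462] [-3.13580883e+00  4.92180076e-05  2.25050188e+00] 0.02845922583295523 place [0.66042467 0.07586326 0.10276985]
[-0.0186, -0.0019, -0.0281, -0.003, 0.017, 0.05, 1, -0.0371, -0.0037, -0.0561, -0.007, 0.033, 0.1, 1, -0.0557, -0.0056, -0.0842, -0.01, 0.05, 0.15, 1, -0.0743, -0.0074, -0.1122, -0.014, 0.067, 0.2, 1, -0.0929, -0.0093, -0.1403, -0.017, 0.083, 0.25, 1]
[-0.016, 0.003, -0.0295, -0.003, 0.017, 0.05, 1, -0.0527, 0.0092, -0.0223, -0.015, 0.056, 0.106, 1, -0.0894, 0.0153, -0.015, -0.027, 0.096, 0.162, 1, -0.1261, 0.0215, -0.0078, -0.039, 0.135, 0.218, 1, -0.1628, 0.0277, -0.0006, -0.051, 0.175, 0.273, 1]
[-0.0344, 0.0158, 0.0015, -0.011, 0.04, 0.056, 1]
```

Emit:
{"name": "play_rows", "arguments": {
  "motion": [-0.0185,-0.002,-0.028,-0.003,0.017,0.05,1,-0.037,-0.0035,-0.056,-0.007,0.033,0.1,1,-0.0555,-0.0055,-0.084,-0.01,0.05,0.15,1,-0.074,-0.0075,-0.112,-0.014,0.067,0.2,1,-0.093,-0.009,-0.14,-0.017,0.083,0.25,1]
}}

```text
clock: 53.28
ee_pos: [0.5501, 0.2148, 0.2134]
tool_rot: [3.14, -0.084, 1.998]
ft_force: [0.8, 0.2, -0.8]
width: 0.0284
```

Emit:
{"name": "play_rows", "arguments": {
  "motion": [-0.016,0.003,-0.0295,-0.003,0.017,0.05,1,-0.0525,0.009,-0.022,-0.015,0.056,0.106,1,-0.0895,0.0155,-0.015,-0.027,0.096,0.162,1,-0.126,0.0215,-0.008,-0.039,0.135,0.218,1,-0.163,0.0275,-0.0005,-0.051,0.175,0.273,1]
}}

```text
clock: 53.7
ee_pos: [0.6432, 0.0768, 0.2005]
tool_rot: [3.135, -0.262, 1.72]
ft_force: [-0.1, 1.1, -1.3]
width: 0.0285
```

Emit:
{"name": "play_rows", "arguments": {
  "motion": [-0.034,0.016,0.0015,-0.011,0.04,0.056,1,-0.034,0.016,0.0015,-0.011,0.04,0.056,1,-0.034,0.016,0.0015,-0.011,0.04,0.056,1,-0.034,0.016,0.0015,-0.011,0.04,0.056,1,-0.034,0.016,0.0015,-0.011,0.04,0.056,1]
}}

```text
clock: 54.12
ee_pos: [0.6637, 0.0481, 0.1912]
tool_rot: [3.139, -0.302, 1.663]
ft_force: [-0.4, 0.4, -1.1]
width: 0.0284
```

Run:
```python
from plan import *
p,r,s=pose(); print(p,r,s['width'])
plan([(PLACE+.018*ZS,RS,1)],lin=.03,ang=.12)
```

```text
[0.66367165 0.04809911 0.19116707] [ 3.13942235 -0.30209347  1.66336276] 0.028424478888222547
[0.0001, -0.0003, 0.0249, 0.001, -0.001, -0.001, 1, 0.0003, -0.0005, 0.0498, 0.002, -0.001, -0.001, 1, 0.0004, -0.0008, 0.0747, 0.003, -0.002, -0.002, 1]
```

Emit:
{"name": "play_rows", "arguments": {
  "motion": [0,0,0.025,0.001,-0.001,0,1,0,-0.0005,0.05,0.002,-0.001,-0.001,1,0.0005,-0.001,0.0745,0.003,-0.002,-0.002,1,0.0005,-0.001,0.0745,0.003,-0.002,-0.002,1,0.0005,-0.001,0.0745,0.003,-0.002,-0.002,1]
}}

```text
clock: 54.53
ee_pos: [0.6601, 0.0719, 0.1204]
tool_rot: [-3.141, -0.3, 1.668]
ft_force: [0.4, 0.4, 1.6]
width: 0.0287
```

Run:
```python
from plan import *
p,r,s=pose(); R=Rm(r);print(p,r,s['width'],'err',R.T@(PLACE-p),Ro.from_matrix(R.T@RS).as_rotvec())
```

```text
[0.66006832 0.07189417 0.12044923] [-3.14053793 -0.30018489  1.66750662] 0.0286871658694454 err [-0.00148673  0.00075697  0.01804599] [-0.00164789 -0.00018388  0.00191704]
```

Emit:
{"name": "play_rows", "arguments": {
  "motion": [-0.0015,0.0005,0.004,0,0,0,1,-0.0015,0.0005,0.008,0,0,0,1,-0.0015,0.0005,0.012,0,0,0,1,-0.0015,0.0005,0.016,0,0,0,1,-0.0015,0.0005,0.0175,0,0,0,1]
}}

```text
clock: 54.95
ee_pos: [0.6601, 0.0757, 0.1029]
tool_rot: [-3.14, -0.3, 1.667]
ft_force: [-0.9, -1.0, -1.4]
width: 0.0288
```

Emit:
{"name": "play_rows", "arguments": {
  "motion": [0,0,0,0,0,0,1,0,0,0,0,0,0,0.45,0,0,0,0,0,0,0.45,0,0,0,0,0,0,0.45,0,0,0,0,0,0,0.45]
}}

```text
clock: 55.37
ee_pos: [0.6602, 0.0756, 0.1032]
tool_rot: [-3.141, -0.3, 1.667]
ft_force: [-0.3, -0.2, 0.3]
width: 0.0468
```

Emit:
{"name": "play_rows", "arguments": {
  "motion": [0,0,-0.02,0,0,0,0.45,0,0,-0.05,0,0,0,0.45,0,0,-0.08,0,0,0,0.45,0,0,-0.11,0,0,0,0.45,0,0,-0.12,0,0,0,0.45]
}}

```text
clock: 55.78
ee_pos: [0.6648, 0.0393, 0.2229]
tool_rot: [3.137, -0.299, 1.668]
ft_force: [0.6, 0.3, 0.9]
width: 0.0468
```

Emit:
{"name": "play_rows", "arguments": {
  "motion": [0.03,-0.03,0,0,0,0,0.45,0.06,-0.06,0,0,0,0,0.45,0.09,-0.09,0,0,0,0,0.45,0.12,-0.12,0,0,0,0,0.45,0.14,-0.14,0,0,0,0,0.45]
}}

```text
clock: 56.2
ee_pos: [0.5102, 0.1603, 0.2642]
tool_rot: [3.136, -0.299, 1.669]
ft_force: [-0.3, 0.5, 0.3]
width: 0.0473
```

Run:
```python
from plan import *
p,r,s=pose(); print(p,r); chk('t15'); s=snap('side','s15')
t=ld('t15')
for x in(s,t): x['color']=cv2.convertScaleAbs(x['color'],alpha=1.6)
crop(t,200,110,430,290,3,'y1'); crop(s,180,130,360,384,2,'y2')
a=cv2.imread('pics/y1.png');b=cv2.imread('pics/y2.png'); h=a.shape[0]; b=cv2.resize(b,(int(b.shape[1]*h/b.shape[0]),h))
o=np.hstack([a,b]); o=cv2.resize(o,(800,int(h*800/o.shape[1]))); print(o.shape); cv2.imwrite('pics/m5.png',o)
```

```text
[0.51023387 0.16028246 0.26421544] [ 3.13628585 -0.29941568  1.66890339]
tube [(-0.07, -39), (-0.05, -65), (-0.03, -67), (-0.01, -54), (0.01, -58), (0.03, -58), (0.05, -56), (0.07, -54), (0.09, 2), (0.11, 12), (0.13, -23), (0.15, 6), (0.17, -2), (0.19, -32), (0.21, -19), (0.23, -15)]
carrier 1 best match 0.28 shift px [6 2]
carrier 2 best match 0.36 shift px [ 8 -8]
(402, 800, 3)
```

View pics/m5.png

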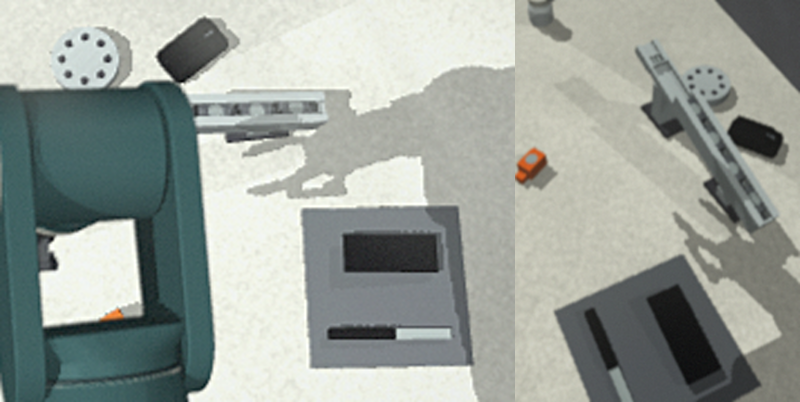

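Run:
```python
from plan import *
a,b=ld('s11'),ld('s15'); M=EDGE+.127*XS-.010*ZS
ks=np.arange(-.08,.25,.0075)
q=proj(b,[M+k*XS+.028*ZS for k in ks]).round().astype(int)
print([(round(float(k)*1000),int(a['color'][v,u].mean()),int(b['color'][v,u].mean())) for k,(u,v) in zip(ks,q)])
```

```text
[(-80, 72, 64), (-73, 76, 65), (-65, 70, 62), (-58, 79, 71), (-50, 74, 64), (-43, 109, 96), (-35, 110, 98), (-28, 106, 95), (-20, 107, 96), (-13, 101, 89), (-5, 105, 92), (2, 109, 97), (10, 105, 92), (17, 108, 62), (25, 108, 67), (32, 105, 86), (40, 109, 89), (47, 104, 63), (55, 107, 57), (62, 105, 30), (70, 108, 48), (77, 109, 64), (85, 107, 60), (92, 111, 91), (100, 108, 86), (107, 108, 83), (115, 106, 59), (122, 108, 53), (130, 108, 58), (137, 111, 70), (145, 108, 59), (152, 109, 89), (160, 107, 85), (167, 107, 63), (175, 108, 55), (182, 109, 37), (190, 111, 49), (197, 77, 51), (205, 79, 52), (212, 104, 68), (220, 96, 69), (227, 87, 68), (235, 67, 57), (242, 51, 44), (250, 80, 69)]
```

Emit:
{"name": "play_rows", "arguments": {
  "motion": [0.03,0,-0.01,0,0,0,0.45,0.06,0,-0.02,0,0,0,0.45,0.1,0,-0.03,0,0,0,0.45,0.14,0,-0.04,0,0,0,0.45,0.17,0,-0.05,0,0,0,0.45]
}}

```text
clock: 56.72
ee_pos: [0.4944, 0.3101, 0.3649]
tool_rot: [3.133, -0.3, 1.673]
ft_force: [0.3, -0.1, -0.8]
width: 0.0473
```

Run:
```python
from plan import *
chk('t16')
```

```text
tube [(-0.07, 14), (-0.05, 18), (-0.03, 19), (-0.01, 16), (0.01, -42), (0.03, 3), (0.05, -36), (0.07, -49), (0.09, -11), (0.11, 8), (0.13, -27), (0.15, -2), (0.17, -10), (0.19, -28), (0.21, -18), (0.23, -14)]
carrier 1 best match 0.31 shift px [-6  3]
carrier 2 best match 0.08 shift px [-8  4]
```

```bash
python3 -c "
from workcell import robot; print(robot.finish_job())"
```

```text
the job is handed in; nothing more can be done
None
```

The job is done and handed in after about 57 s of robot time; the hand-in reported no verdict.

- **Cover:** I levered it loose with the blade tool in the notch. The wrist torque fell from 0.61 to 0.08 N m as the snap let go. Only then did I grip the cover and lay it on the mat beside the tool.
- **Carriers:** All four grey carriers went into the bay nose first and slid down. `carrier4`, which had been knocked aside, I found again and picked up.
- **Last checks:** The last picture and pixel readings show the cover and the tool on the mat. Four carriers stand in a row in the tube, from about 13 mm past its mouth, and the bay is empty. The disc and mouse look unmoved. I did not measure the jar or the orange look-alike again, but nothing came near them.

Two things disagreed with the description:

- **Fingertips:** They end about 21 mm behind the reported TCP, so my first grasp at the tool closed on nothing. I found this by touch and corrected for it.
- **Cover lift:** The popped cover's edge looked only about 5 to 10 mm higher in the pictures, not 12 mm. It still lifted off without resistance.

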